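# Close down the fly-sorting stage for the night

## Task

Close down the fly-sorting stage: with the scraper block (do not touch the chips on the deck with the fingers) push every chip of dried food off the white deck into the steel trough behind it, and stand the scraper back upright on its rubber mat. Once the deck is clear, lay the grey cover squarely and flush on it, and put each lid that is out on the bench flush on the tub of its own colour. Leave the beaker, vial, brush and jar where they are.

Things in the scene. Friction and masses are not known exactly. Their poses are not given: they have to be found in the camera images.
- stage: fixed sorting stage on the bench. Its raised white deck is 160 mm (its x) by 130 mm (its y), top 45 mm above the bench, no rim. Along its -y side runs a steel waste trough: inside 176 mm long (x), from y = -65 to y = -151 mm, floor at 6 mm, walls 40 mm high. The side with the trough faces away from the robot. Origin: bench level under the deck's centre.
- scraper: scraper block: orange blade 110 mm long (x), 50 mm thick (y), 22 mm high, with a wooden grip on top 80 mm long (x), 22 mm thick (y), from 22 to 58 mm above the underside. Origin: centre of the underside. Starts standing upright on the rubber mat.
- mat: black rubber mat fixed flat on the bench, 140 x 90 x 2 mm, the scraper's rest. Origin: centre of its underside.
- cover: grey dust cover for the deck: flat plate 160 x 130 x 8 mm (x, y, z), the same outline as the deck, with a black grip bar on top, 60 mm long (along x), 16 mm thick, standing from 8 to 40 mm above the underside. Origin: centre of the underside.
- tub_red: red open plastic tub full of black foam plugs, 100 x 84 mm outside (x, y), 55 mm high, walls 5 mm, fixed to the bench. Origin: centre of its underside; the rim is 55 mm above it. The lid has the same outline.
- tub_green: green open plastic tub full of black foam plugs, 100 x 84 mm outside (x, y), 55 mm high, walls 5 mm, fixed to the bench. Origin: centre of its underside; the rim is 55 mm above it. The lid has the same outline.
- tub_yellow: yellow open plastic tub full of black foam plugs, 100 x 84 mm outside (x, y), 55 mm high, walls 5 mm, fixed to the bench. Origin: centre of its underside; the rim is 55 mm above it. The lid has the same outline.
- lid_red: red plastic lid: flat plate 100 x 84 x 8 mm (x, y, z) with a white grip bar on top, 60 mm long (along x), 16 mm thick, standing from 8 to 40 mm above the underside. Origin: centre of the underside. Belongs on the red tub; may be absent.
- lid_green: green plastic lid: flat plate 100 x 84 x 8 mm (x, y, z) with a white grip bar on top, 60 mm long (along x), 16 mm thick, standing from 8 to 40 mm above the underside. Origin: centre of the underside. Belongs on the green tub; may be absent.
- lid_yellow: yellow plastic lid: flat plate 100 x 84 x 8 mm (x, y, z) with a white grip bar on top, 60 mm long (along x), 16 mm thick, standing from 8 to 40 mm above the underside. Origin: centre of the underside. Belongs on the yellow tub; may be absent.
- chip1: brown chip of dried fly food, 22 x 18 x 8 mm, 12 g, lying loose on the white deck at the start. Origin: centre of its underside. May be absent.
- chip2: brown chip of dried fly food, 22 x 18 x 8 mm, 12 g, lying loose on the white deck at the start. Origin: centre of its underside. May be absent.
- chip3: brown chip of dried fly food, 22 x 18 x 8 mm, 12 g, lying loose on the white deck at the start. Origin: centre of its underside. May be absent.
- chip4: brown chip of dried fly food, 22 x 18 x 8 mm, 12 g, lying loose on the white deck at the start. Origin: centre of its underside. May be absent.
- chip5: brown chip of dried fly food, 22 x 18 x 8 mm, 12 g, lying loose on the white deck at the start. Origin: centre of its underside. May be absent.
- beaker: bystander: clear plastic beaker, 72 mm across, 85 mm high. Origin: centre of its underside.
- vial: bystander: standing glass vial, 28 mm across, 80 mm high. Origin: centre of its underside.
- brush: bystander: brush lying on the bench between the robot and the stage, 160 mm long along its x.
- jar: bystander: amber jar, 60 mm across, 75 mm high. Origin: centre of its underside.
There are look-alikes about, which are no part of the job. Leave any blue look-alike of the lid_green alone.

How it is judged (in metres and radians):
On the way, in this order (a step that is already met when the one before it is completed fails the run):
1. the scraper, held over the deck, pushes a chip (horizontal distance between scraper and stage below 0.15 m and height (world z) of scraper above 0.04 m and (contact force between scraper and chip1 above 0.02 N or contact force between scraper and chip2 above 0.02 N or contact force between scraper and chip3 above 0.02 N or contact force between scraper and chip4 above 0.02 N or contact force between scraper and chip5 above 0.02 N)).
2. every chip lies in the trough (x of chip1 in the frame of stage between -0.089 and 0.089 m and y of chip1 in the frame of stage between -0.152 and -0.062 m and z of each of chip1, chip2, chip3, chip4, chip5 in the frame of stage below 0.038 m and x of chip2 in the frame of stage between -0.089 and 0.089 m and y of chip2 in the frame of stage between -0.152 and -0.062 m and x of chip3 in the frame of stage between -0.089 and 0.089 m and y of chip3 in the frame of stage between -0.152 and -0.062 m and x of chip4 in the frame of stage between -0.089 and 0.089 m and y of chip4 in the frame of stage between -0.152 and -0.062 m and x of chip5 in the frame of stage between -0.089 and 0.089 m and y of chip5 in the frame of stage between -0.152 and -0.062 m), for 0.3 s.
3. the cover lies flush on the cleared deck (horizontal distance between cover and stage below 0.005 m and angle between the x axis of cover and the x axis of stage, either way round below 0.06 rad and z of cover in the frame of stage between 0.042 and 0.049 m and angle between cover's own z axis and vertical below 0.04 rad and linear speed of cover below 0.02 m/s), for 0.2 s.
At the end, for the whole second after the job is handed in: All chips lie in the trough; the cover lies flat on the deck, and each lid present on the rim of the tub of its own colour, each centred within 5 mm and square within 0.06 rad (half turns are the same); the scraper stands upright on its mat, its centre within 45 mm of the mat's; all at rest (all of step 2 and all of step 3 and horizontal distance between scraper and mat below 0.045 m and height (world z) of scraper below 0.008 m and angle between scraper's own z axis and vertical below 0.1 rad and linear speed of each of scraper, lid_red, lid_green, lid_yellow below 0.02 m/s and horizontal distance between lid_red and tub_red below 0.005 m and angle between the x axis of lid_red and the x axis of tub_red, either way round below 0.06 rad and z of lid_red in the frame of tub_red between 0.052 and 0.059 m and angle between each of lid_red, lid_green, lid_yellow's own z axis and vertical below 0.04 rad and horizontal distance between lid_green and tub_green below 0.005 m and angle between the x axis of lid_green and the x axis of tub_green, either way round below 0.06 rad and z of lid_green in the frame of tub_green between 0.052 and 0.059 m and horizontal distance between lid_yellow and tub_yellow below 0.005 m and angle between the x axis of lid_yellow and the x axis of tub_yellow, either way round below 0.06 rad and z of lid_yellow in the frame of tub_yellow between 0.052 and 0.059 m); the robot touches nothing.
It fails at once if a chip on the deck is touched with the fingers instead of the scraper ((contact force between the fingers and chip1 above 0.3 N and z of chip1 in the frame of stage above 0.042 m) or (contact force between the fingers and chip2 above 0.3 N and z of chip2 in the frame of stage above 0.042 m) or (contact force between the fingers and chip3 above 0.3 N and z of chip3 in the frame of stage above 0.042 m) or (contact force between the fingers and chip4 above 0.3 N and z of chip4 in the frame of stage above 0.042 m) or (contact force between the fingers and chip5 above 0.3 N and z of chip5 in the frame of stage above 0.042 m)).
It fails at once if the beaker, vial, brush or jar is shifted by more than 40 mm or knocked over (distance of any of beaker, vial, brush, jar from where it was at the start of the episode above 0.04 m or angle between any of beaker, vial, jar's own z axis and vertical above 0.5 rad).
Of chip1, chip2, chip3, chip4, chip5 only 2 to 5 are there at a start; the rules pass over those that are not, and their reading is None.
Of lid_red, lid_green, lid_yellow only 2 to 3 are there at a start; the rules pass over those that are not, and their reading is None.
At some moment in a run one of scraper, cover, lid_red, lid_green, lid_yellow may be knocked a few centimetres aside while the robot is not near it.
Once in a run the grip may slacken for a moment while it holds something.
It also fails if it takes over 210 s, if anything falls off the work surface, if the arm or the gripper's body presses on something with over 40 N, if the wrist force passes 120 N, or if a joint passes its speed limit or range.

## Robot

A 6-joint arm with a two-finger parallel gripper is mounted at the origin on the work surface. World frame = base frame: x ahead of the robot, y to its left, z up, the work surface at z = 0. Lengths are in mm, angles in rad, forces in N, time in s.
With the tool pointing down it reaches from about 300 to 775 mm from the base axis. Payload 14.6 kg.
Tool frame: the origin (TCP) lies at the very end of the fingers, on their centre line; the grasp point (between the pads) lies 19 mm behind it; z points along the fingers, y is the line along which they close (so a half turn about z gives the same grasp; the last joint's range is limited). The gripper opens to 94 mm and grips with 3 to 60 N. Pads are 16 mm wide; open, the fingers measure 119 mm over their backs; the gripper's body (75 mm by 177 mm) begins 78 mm behind the grasp point.
Start: joints at [-1.239, 0.3, 1.521, -0, 1.321, -0.067], TCP at [213.564, -506.833, 205.446] pointing down, gripper open.
Joint ranges: [-3.03, 3.03], [-0.79, 2.21], [0.23, 2.52], [-1.04, 4.18], [0, 3.07], [-2.55, 2.55]. Speed limits (rad/s): [2.22, 2.22, 2.57, 3.14, 3.14, 3.14].

## Interface

Orientations are given as [roll, pitch, yaw] about the fixed x, y, z axes, in that order (R = Rz(yaw) Ry(pitch) Rx(roll)).
In Python, from cell import manip gives the robot as it stands.
- The arm moves only by the tool servo_tool, never from a script. Its argument "rows" is a list of rows, each a list of 7 numbers: the turn, a rotation vector about the world's x, y, z in degrees, then the shift along the world's x, y, z in mm, then the closure, from 0 (fully open) to 1 (shut). In form: [[rx, ry, rz, dx, dy, dz, fingers], ...]. A call has 1 to 20 rows; each row shifts and turns the commanded pose from where the row before left it; what a row does not reach is not made up. A row lasts 1/8 s, in which the tool goes at most 62.5 mm and 10.7 degrees, less where a joint would pass 70% of its speed; a pose out of reach is approached as far as the arm can. A call with a gripper value outside its range is refused whole. The fingers move at their own pace and stop on an object; "grip_force" is the grip in N (left out, the last holds). Time passes only in rows, so rows that do not move let the fingers close. It gives the time, the measured TCP pose, the force, the opening and the grip force at its end, in the units of the state.
- manip.read_state(): the state, without advancing time (a new reading comes with each control period).
- manip.camera(name): name is "side" or "top" or "wrist"; returns the picture (384x512x3 uint8, red, green, blue); there is no depth.
- manip.camera_info(name): a dict with "fx", "fy", "cx", "cy" (pixels), "position" and "rotation" of the camera in the world; the wrist camera has in their place "T_tool_cam" (4x4, takes a point from camera to tool coordinates, whose origin is the TCP and whose axes are the flange's). Camera axes: x right, y down, z forward; pixel columns grow to the right and rows downward; lengths in mm; the calibration is good to about 2 mm. A picture is of the moment at which its call begins: read the wrist's pose just before it. camera_info takes no time and is no camera call.
- manip.sign_off(): hands the job in; it is judged then, once.
The state is a dict: "clock": time; "joints": joint angles; "qd": joint speeds; "effort": joint torques, N m; "eef_pos": TCP position; "eef_rot": TCP orientation; "wrist_force": force on the tool from outside, world axes, zero at the start; "moment": the same for the moment, N m; "finger_gap": finger opening in mm; "finger_force": force on a finger pad.
Only numpy, scipy, OpenCV 4.12 (cv2) and the standard library are available. Lean on these libraries where they do the work, as an engineer would, in place of code of your own. Each camera call takes 0.05 s, during which the arm holds its last target. There are 200 camera calls.

## Working session

There is one attempt and no reset: what is moved stays moved. The work goes in short steps, Python scripts to look and compute and a tool call to move; the robot and the scene stay as the last step left them, time stands still between calls to the robot, and variables do not carry over. Pictures are saved under pics/ and viewed, at most 14 in all, crops included, and the job is handed in when it is done.

Besides the shell and the picture viewer there is one more tool, called after "Request:" as name(argument=value, ...), one argument or row to a line, values as JSON. servo_tool: Moves the arm, as the interface text tells. Its arguments: {"type":"object","properties":{"rows":{"type":"array","items":{"type":"array","items":{"type":"number"}}},"grip_force":{"type":"number"}},"required":["rows"]}

```bash
mkdir -p pics; ls; python3 - <<'E'
from cell import manip
import cv2
s=manip.read_state();print({k:(v if not hasattr(v,'tolist') else v.tolist()) for k,v in s.items()})
for n in("top","side"):
    im=manip.camera(n);cv2.imwrite(f"pics/{n}0.png",im[:,:,::-1]);print(n,manip.camera_info(n))
print(manip.camera_info("wrist"))
E
```

```text
pics
{'clock': 0.0, 'joints': [-1.2385817649638542, 0.30046952125449883, 1.5215967207918744, 2.444524812968063e-05, 1.3207061553701924, -0.0666077525819365], 'qd': [-0.000417911576886215, 0.0010887067444975737, -0.0009174400875363986, -0.00039688379806568055, -0.0014647861717899035, 0.0003951735945462914], 'effort': [0.0009934160698321648, -53.18029046058655, -35.273197889328, 0.07093463558703661, 0.024374088970944285, -0.00012793926089216257], 'eef_pos': [213.4940646777022, -506.5790185298915, 204.8805845972748], 'eef_rot': [-3.1404171016878983, -0.00010214708058198241, 0.3988161904155134], 'wrist_force': [-0.588844054686186, 1.2492800561449586, 0.6413122305599775], 'moment': [-0.048214376234539794, -0.0012235105261861627, 0.013899548473757123], 'finger_force': 0.0, 'finger_gap': 93.79924811798422}
top {'fx': 451.89423119609063, 'fy': 451.89423119609063, 'cx': 249.08503101286973, 'cy': 190.89582471158784, 'position': array([ 397.77259239,  -14.83057843, 1271.56826731]), 'rotation': array([-3.03447222e+00, -8.23628537e-05, -1.54551971e+00])}
side {'fx': 472.1242588606436, 'fy': 472.1242588606436, 'cx': 266.52414342085325, 'cy': 197.9431181292669, 'position': array([445.28184033, 824.77424881, 853.92076608]), 'rotation': array([-2.32446425,  0.01431928, -3.05113866])}
{'fx': 290.83893562426164, 'fy': 290.83893562426164, 'cx': 254.57398511222667, 'cy': 193.91555960152795, 'T_tool_cam': array([[ 1.85179744e-04, -9.59463765e-01, -2.81831953e-01,
         8.21788158e+01],
       [ 9.99999890e-01,  5.61537716e-05,  4.65888318e-04,
         1.30593590e+00],
       [-4.31177032e-04, -2.81832008e-01,  9.59463670e-01,
        -1.78953487e+02],
       [ 0.00000000e+00,  0.00000000e+00,  0.00000000e+00,
         1.00000000e+00]])}
```

View pics/top0.png

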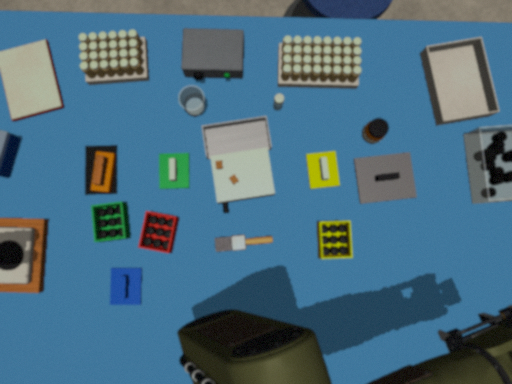

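View pics/side0.png

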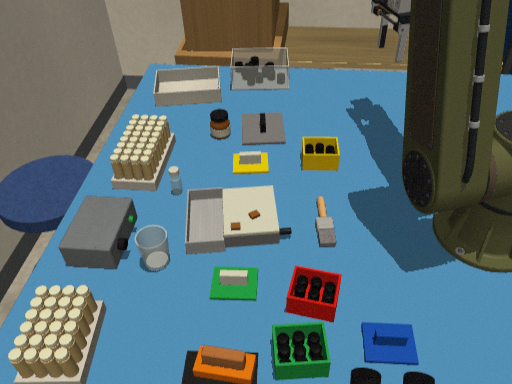

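The top view shows the stage at (238,160) with two chips at (219,165) and (234,180). The scraper is on its mat at (101,172) and the cover at (386,177). Lids: green (174,170), yellow (323,170). Tubs: green (110,221), red (158,232), yellow (335,240). The blue look-alike is at (126,286), and no red lid is visible, though the arm could be hiding one. The side view agrees.

```bash
cat > lib.py <<'E'
import numpy as np, cv2
from cell import manip
from scipy.spatial.transform import Rotation as Ro
def cam(name):
    i=manip.camera_info(name)
    if name=="wrist":
        s=manip.read_state(); T=np.eye(4)
        T[:3,:3]=Ro.from_euler('xyz',s['eef_rot']).as_matrix(); T[:3,3]=s['eef_pos']
        T=T@np.array(i['T_tool_cam']); R,p=T[:3,:3],T[:3,3]
    else: R,p=Ro.from_euler('xyz',i['rotation']).as_matrix(),np.array(i['position'])
    return i,R,p,manip.camera(name)
def ray(c,uv,z):
    i,R,p,_=c; uv=np.atleast_2d(np.asarray(uv,float))
    d=np.c_[(uv[:,0]-i['cx'])/i['fx'],(uv[:,1]-i['cy'])/i['fy'],np.ones(len(uv))]@R.T
    return p+d*((z-p[2])/d[:,2])[:,None]
def proj(c,P):
    i,R,p,_=c; q=(np.atleast_2d(P)-p)@R
    return np.c_[q[:,0]/q[:,2]*i['fx']+i['cx'],q[:,1]/q[:,2]*i['fy']+i['cy']]
def hsv(c): return cv2.cvtColor(c[3],cv2.COLOR_RGB2HSV)
COL=dict(red=((172,150,60),(6,255,255)),orange=((8,150,90),(17,255,255)),yellow=((24,150,80),(33,255,255)),
  green=((50,120,50),(75,255,255)),white=((0,0,165),(60,50,255)),brown=((5,90,50),(18,255,215)),grey=((0,0,80),(180,40,150)))
def mask(c,col):
    lo,hi=COL[col];h=hsv(c)
    if lo[0]>hi[0]: return cv2.inRange(h,lo,(179,)+hi[1:])|cv2.inRange(h,(0,)+lo[1:],hi)
    return cv2.inRange(h,lo,hi)
def blobs(c,col,z,amin=30,roi=None,hull=True):
    """contours -> metric points on plane z -> minAreaRect: (centre xy, sizes(long,short), angle of long side)"""
    m=mask(c,col)
    if roi is not None:
        k=np.zeros_like(m);cv2.fillPoly(k,[np.int32(roi)],255);m&=k
    out=[]
    for q in cv2.findContours(m,cv2.RETR_EXTERNAL,cv2.CHAIN_APPROX_NONE)[0]:
        if cv2.contourArea(q)<amin: continue
        uv=q[:,0,:].astype(float); P=ray(c,uv,z)[:,:2].astype(np.float32)
        (x,y),(w,h),a=cv2.minAreaRect(P)
        if w<h: w,h,a=h,w,a+90
        a=(a+90)%180-90
        out.append((np.round(uv.mean(0)),np.round([x,y],1),np.round([w,h],1),round(float(a),1),cv2.contourArea(q)))
    return out
E
python3 - <<'E'
from lib import *
for n in("top",):
    c=cam(n)
    for col,z in(("red",55),("green",8),("yellow",8),("orange",22),("white",45),("brown",53),("grey",8)):
        print(n,col)
        for b in blobs(c,col,z,15): print("  ",*b)
E
```

```text
top red
   [158. 231.] [413.1 229.3] [96.2 85.9] -9.3 1084.0
top green
   [109. 221.] [438.3 377.5] [100.7  89.9] 8.6 1086.5
   [174. 171.] [586.4 202.2] [95.2 79.4] 2.3 913.5
   [226.  74.] [871.9  62.4] [14.5 12. ] -88.5 18.0
top yellow
   [334. 239.] [ 405.  -251.9] [99.5 88.7] 3.5 1070.0
   [322. 169.] [ 600.1 -217.2] [95.5 80. ] 7.5 887.0
top orange
   [ 26. 254.] [340.5 611.7] [195.4 120.4] 1.4 852.5
   [102. 171.] [576.7 400.3] [114.7  55. ] -4.5 730.0
top white
   [ 13. 275.] [294.  615.2] [69.7 44.9] -88.6 285.5
   [172. 168.] [586.1 202.8] [52.9  8.3] 2.5 57.0
   [324. 168.] [ 599.5 -216.6] [53.8 11.2] 7.5 59.5
   [239. 160.] [606.7  14.9] [191.5 159.4] 10.0 3062.0
   [279.  98.] [793.9 -88.4] [18.3 18. ] -43.0 32.0
   [357.  69.] [ 880.4 -306.2] [16.9 14.6] -88.5 23.0
   [347.  69.] [ 880.5 -277.4] [16.3 14.3] 44.8 24.5
   [337.  69.] [ 879.8 -249.2] [16.2 14.3] 44.8 21.5
   [327.  68.] [ 881.2 -221.9] [14.5 14. ] -43.1 20.0
   [317.  68.] [ 881.2 -193.1] [16.2 14.3] 45.0 21.5
   [307.  68.] [ 880.5 -164.9] [16.4 14.3] 45.1 23.5
   [297.  68.] [ 879.9 -136.7] [16.3 14.2] 4
[... 3058 characters left out ...]
.8 631. ] [150.7  86.2] 4.4 503.0
   [503. 163.] [ 629.2 -728.4] [55.6 35.4] 53.8 144.5
   [385. 178.] [ 581.5 -392.9] [157.7 126.2] -82.1 2374.5
   [508. 140.] [ 696.6 -743.2] [62.  19.9] -2.1 118.0
   [485. 169.] [ 624.2 -685.5] [205.7 115.1] 6.6 1671.5
   [235. 131.] [687.3  28.9] [186.1  96.3] -79.6 360.5
   [196. 107.] [770.3 147.6] [54.9 38.3] -66.1 160.5
   [303.  74.] [ 865.  -176.7] [256.3 121.4] 59.3 105.5
   [462.  79.] [ 873.6 -618. ] [233.5 168.9] 11.5 4396.5
   [128.  65.] [879.8 353.8] [208.9 118.6] -41.5 142.0
   [212.  49.] [945.6 105.6] [173.1 120.6] -89.9 2242.5
   [437.  18.] [1075.1 -572.2] [389.4  58.4] 87.9 179.5
   [146.  11.] [1062.2  302.1] [865.5  49.2] -87.9 338.5
```

Request:
servo_tool(
  rows=[
    [0, 0, 5, 20, 36, 7, 0],
    [0, 0, 5, 20, 36, 7, 0],
    [0, 0, 5, 20, 36, 7, 0],
    [0, 0, 5, 20, 36, 7, 0],
    [0, 0, 5, 20, 36, 7, 0],
    [0, 0, 5, 20, 36, 7, 0],
    [0, 0, 5, 20, 36, 7, 0],
    [0, 0, 5, 20, 36, 7, 0],
    [0, 0, 5, 20, 36, 7, 0],
    [0, 0, 5, 20, 36, 7, 0],
    [0, 0, 5, 20, 36, 7, 0],
    [0, 0, 5, 20, 36, 7, 0],
    [0, 0, 5, 20, 36, 7, 0],
    [0, 0, 2, 20, 36, 7, 0],
    [0, 0, 0, 0, 0, 0, 0],
    [0, 0, 0, 0, 0, 0, 0],
  ],
)

```text
clock: 2.15
eef_pos: [493.3, -3.2, 303.1]
eef_rot: [-3.141, 0.0, 1.568]
wrist_force: [0.3, 0.6, -0.2]
finger_gap: 94.3
finger_force: 0.0
```

```bash
python3 - <<'E'
from lib import *
c=cam("wrist");cv2.imwrite("pics/w1.png",c[3][:,:,::-1])
for col,z in(("red",55),("green",8),("yellow",8),("white",45),("brown",53)):
    print(col)
    for b in blobs(c,col,z,60): print("  ",*b)
t=cam("top");cv2.imwrite("pics/top1.png",t[3][:,:,::-1])
for col,z in(("red",8),):
    for b in blobs(t,col,z,20): print("top",*b)
E
```

```text
red
   [194.  15.] [411.3 191.7] [107.6  39. ] -0.2 1284.5
green
   [503. 121.] [886.4  56.9] [16.9 16.4] 89.9 84.5
   [318.  25.] [586.2 193.3] [99.2 69.3] 2.9 3440.0
yellow
   [203. 291.] [ 394.2 -261.1] [114.4  61.5] -0.1 397.0
   [310. 276.] [ 600. -218.] [100.1  85.1] 7.6 1952.0
white
   [316. 285.] [ 598.  -215.4] [57.4 14.4] 7.6 206.5
   [448. 224.] [ 806.  -102.2] [27.4 26.9] -63.3 198.0
   [472. 234.] [ 865.9 -141.3] [116.3  74.3] 89.8 424.5
   [354. 143.] [616.7  16. ] [216.4 178.6] 10.3 9715.0
   [324.  13.] [585.2 199.4] [57.1 15.4] 3.1 520.0
brown
   [363. 348.] [ 687.5 -339.8] [47.1 33.5] 46.5 206.0
   [197. 187.] [405.2 -33.2] [69.1 16.9] -82.6 339.5
   [300. 142.] [559.8  29.8] [21.7 19. ] 37.2 169.5
   [329. 113.] [598.8  71.4] [22.3 17.3] 9.0 173.0
top [158. 232.] [413.6 238.6] [100.2  89.2] -9.7 1083.5
```

View pics/w1.png

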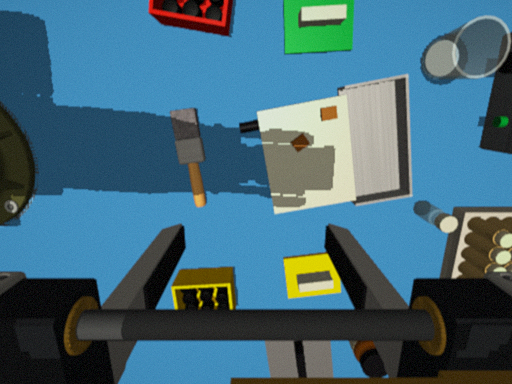

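View pics/top1.png

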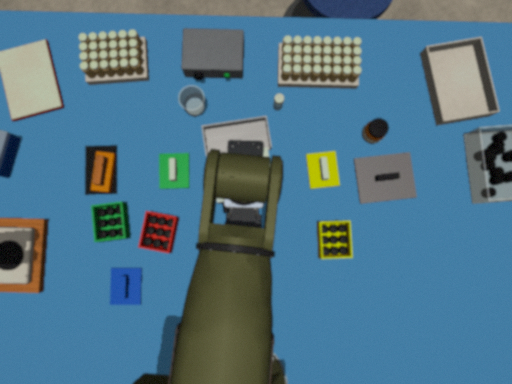

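The wrist view shows the deck as a white quad with corners near (258,110), (347,95), (356,203) and (274,213). The trough is on its far side, and two chips are at (300,142) and (329,113). The new top view uncovers the bench and shows no red lid, so there are 2 chips and 2 lids (green at (174,170), yellow at (323,170)). The blue plate at (126,286) is only a look-alike.

```bash
python3 - <<'E'
from lib import *
c=cam("wrist")
t0=cv2.imread("pics/top0.png")[:,:,::-1].copy(); i=manip.camera_info("top"); t=(i,Ro.from_euler('xyz',i['rotation']).as_matrix(),np.array(i['position']),t0)
for n,c,q in(("wrist",c,[(258,110),(347,95),(356,203),(274,213)]),("top",t,[(213,201),(207,158),(267,149),(273,196)])):
    g=cv2.cvtColor(c[3],cv2.COLOR_RGB2GRAY)
    q=cv2.cornerSubPix(g,np.float32(q).reshape(-1,1,2),(4,4),(-1,-1),(3,50,.01)).reshape(-1,2)
    P=ray(c,q,45)[:,:2]; print(n,q.round(1).tolist(),P.round(1).tolist(),"c",P.mean(0).round(1),[np.linalg.norm(P[k]-P[k-1]).round(1) for k in range(4)],
      [np.degrees(np.arctan2(*(P[k]-P[k-1])[::-1])).round(1) for k in range(4)])
E
```

```text
wrist [[255.8000030517578, 111.0999984741211], [347.0, 95.0], [355.20001220703125, 200.39999389648438], [274.3999938964844, 213.39999389648438]] [[495.5, 73.6], [625.5, 95.3], [652.0, -62.4], [524.9, -83.7]] c [574.5   5.7] [np.float64(160.1), np.float64(131.7), np.float64(159.9), np.float64(128.9)] [np.float64(100.6), np.float64(9.5), np.float64(-80.5), np.float64(-170.5)]
top [[213.0, 201.0], [208.8000030517578, 157.10000610351562], [268.20001220703125, 148.5], [274.5, 192.8000030517578]] [[499.5, 85.9], [620.5, 101.7], [648.5, -61.4], [526.2, -81.0]] c [573.7  11.3] [np.float64(169.0), np.float64(122.0), np.float64(165.5), np.float64(123.9)] [np.float64(99.1), np.float64(7.4), np.float64(-80.2), np.float64(-170.9)]
```

Request:
servo_tool(
  rows=[
    [0, 0, 7, 5, 33, -8, 0],
    [0, 0, 7, 5, 33, -8, 0],
    [0, 0, 7, 5, 33, -8, 0],
    [0, 0, 7, 5, 33, -8, 0],
    [0, 0, 7, 5, 33, -8, 0],
    [0, 0, 7, 5, 33, -8, 0],
    [0, 0, 7, 5, 33, -8, 0],
    [0, 0, 7, 5, 33, -8, 0],
    [0, 0, 7, 5, 33, -8, 0],
    [0, 0, 7, 5, 33, -8, 0],
    [0, 0, 7, 5, 33, -8, 0],
    [0, 0, 8, 5, 33, -8, 0],
    [0, 0, 0, 0, 0, 0, 0],
    [0, 0, 0, 0, 0, 0, 0],
  ],
)

```text
clock: 4.05
eef_pos: [553.9, 392.1, 207.6]
eef_rot: [-3.141, 0.0, 3.049]
wrist_force: [0.4, -0.4, 0.5]
finger_gap: 94.1
finger_force: 0.0
```

```bash
python3 - <<'E'
from lib import *
c=cam("wrist");cv2.imwrite("pics/w2.png",c[3][:,:,::-1])
COL['wood']=((5,60,40),(17,230,200))
for col,z in(("orange",22),("orange",58),("brown",58),("red",55),("green",55),("green",8)):
    print(col,z)
    for b in blobs(c,col,z,100): print("  ",*b)
h=hsv(c);
for p in proj(c,[[576,400,58],[576,385,22],[576,415,22],[540,372,2]]).astype(int): print(p,h[p[1],p[0]])
E
```

```text
orange 22
   [  6. 239.] [610.6  42. ] [23.1 19. ] 9.0 163.0
   [262. 189.] [575.6 398.5] [113.6  51.2] -4.7 3184.0
   [437.  40.] [406.5 623.4] [145.1  68.4] 90.0 4027.0
orange 58
   [  6. 239.] [596.9  77.2] [20.8 17.1] 9.0 163.0
   [262. 189.] [565.4 398.5] [102.4  46.1] -4.7 3184.0
   [437.  40.] [413.  601.2] [130.7  61.7] 90.0 4027.0
brown 58
   [  7. 237.] [596.1  79.6] [25.3 20.2] -4.3 191.0
   [262. 189.] [565.5 398.6] [104.8  47.9] -4.7 3332.0
   [430.  38.] [413.3 596.8] [140.3  62.9] 89.6 4769.0
red 55
   [424. 276.] [699.9 597.6] [81.2 10.1] -73.2 280.0
   [97. 63.] [413.7 240.2] [101.9  99.7] 80.8 9617.5
green 55
   [120. 206.] [571.5 226.9] [87.  74.6] 2.9 4089.5
   [220.  74.] [436.7 364.4] [99.9 83.1] 8.8 7684.0
green 8
   [120. 206.] [585.6 202.6] [99.3 85.2] 2.9 4089.5
   [220.  74.] [431.7 359.5] [114.   94.9] 8.8 7684.0
[264 199] [ 13 196 117]
[251 192] [ 12 255 168]
[274 190] [ 12 255 170]
[239 163] [15 38 27]
```

View pics/w2.png

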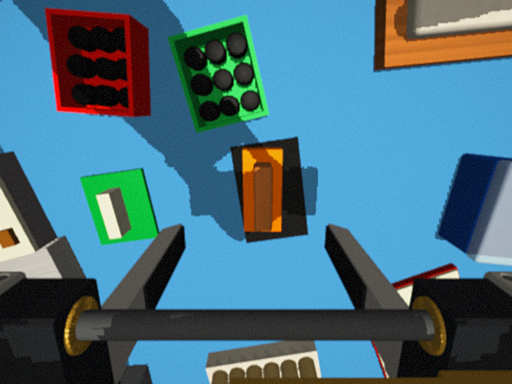

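The scraper blade is at (262,189) on its mat, whose quad runs from (232,148) to (308,236). The green tub is at (220,74) and the green lid at (120,206).

Request:
servo_tool(
  rows=[
    [0, 0, 0.6, 22, 6.4, 0, 0],
    [0, 0, 0, 0, 0, -40, 0],
    [0, 0, 0, 0, 0, -40, 0],
    [0, 0, 0, 0, 0, -40, 0],
    [0, 0, 0, 0, 0, -30, 0],
    [0, 0, 0, 0, 0, -20, 0],
    [0, 0, 0, 0, 0, -8, 0],
    [0, 0, 0, 0, 0, 0, 0],
    [0, 0, 0, 0, 0, 0, 1],
    [0, 0, 0, 0, 0, 0, 1],
    [0, 0, 0, 0, 0, 0, 1],
    [0, 0, 0, 0, 0, 0, 1],
    [0, 0, 0, 0, 0, 0, 1],
    [0, 0, 0, 0, 0, 0, 1],
    [0, 0, 0, 0, 0, 0, 1],
  ],
  grip_force=40,
)

```text
clock: 5.98
eef_pos: [575.5, 399.6, 29.4]
eef_rot: [-3.142, -0.0, 3.062]
wrist_force: [-0.5, -0.5, 0.9]
finger_gap: 27.2
finger_force: 0.0
```

Request:
servo_tool(
  rows=[
    [0, 0, 0, 0, 0, 0, 1],
    [0, 0, 0, 0, 0, 0, 1],
    [0, 0, 0, 0, 0, 0, 1],
    [0, 0, 0, 0, 0, 2, 1],
    [0, 0, 0, 0, 0, 10, 1],
    [0, 0, 0, 0, 0, 30, 1],
    [0, 0, 0, 0, 0, 40, 1],
    [0, 0, 0, 0, 0, 20, 1],
    [0, 0, 0, 0, 0, 0, 1],
  ],
)

```text
clock: 7.1
eef_pos: [576.0, 399.8, 132.7]
eef_rot: [3.14, 0.002, 3.062]
wrist_force: [0.3, -0.3, -2.9]
finger_gap: 22.0
finger_force: 40.0
```

Request:
servo_tool(
  rows=[
    [0, 0, -5.8, -5.3, -28, 0, 1],
    [0, 0, -5.8, -5.3, -28, 0, 1],
    [0, 0, -5.8, -5.3, -28, 0, 1],
    [0, 0, -5.8, -5.3, -28, 0, 1],
    [0, 0, -5.8, -5.3, -28, 0, 1],
    [0, 0, -5.8, -5.3, -28, 0, 1],
    [0, 0, -5.8, -5.3, -28, 0, 1],
    [0, 0, -5.8, -5.3, -28, 0, 1],
    [0, 0, -5.8, -5.3, -28, 0, 1],
    [0, 0, -5.8, -5.3, -28, 0, 1],
    [0, 0, -5.8, -5.3, -28, 0, 1],
    [0, 0, -5.8, -5.3, -28, 0, 1],
    [0, 0, -5.8, -5.3, -28, 0, 1],
    [0, 0, 0, 0, 0, 0, 1],
    [0, 0, 0, 0, 0, 0, 1],
  ],
)

```text
clock: 8.98
eef_pos: [506.4, 36.0, 130.6]
eef_rot: [-3.14, -0.0, 1.747]
wrist_force: [-0.1, -0.5, -2.0]
finger_gap: 21.8
finger_force: 40.0
```

```bash
python3 - <<'E'
from lib import *
c=cam("wrist");s=manip.read_state();print(s['eef_pos'],s['eef_rot'],s['finger_gap'],s['finger_force'])
for col,z in(("brown",53),("orange",105)):
    for b in blobs(c,col,z,80): print(col,*b)
sd=cam("side")
cv2.imwrite("pics/ws3.png",np.vstack([cv2.resize(c[3],(400,300)),cv2.resize(sd[3][120:270,150:350],(400,300))])[:,:,::-1])
E
```

```text
[506.50969014  36.17569578 130.82169417] [-3.14067703e+00 -2.63455053e-04  1.74784283e+00] 21.690359395371058 39.98818337917328
brown [148. 236.] [410.7 -22.6] [65.3 16.8] -80.6 549.5
brown [309. 214.] [559.1  30.9] [22.  20.5] 36.6 437.0
brown [360. 179.] [598.2  72.1] [24.  18.6] 9.1 454.5
brown [255. 224.] [513.2  -0. ] [165.3  70.2] -80.1 8884.5
orange [148. 237.] [427.1   5.5] [50.4 12.6] -81.1 459.0
orange [369. 177.] [580.1  81.7] [13.3 11.3] -79.8 88.0
orange [256. 228.] [509.   23.9] [130.7  55.2] -79.9 8476.0
```

View pics/ws3.png

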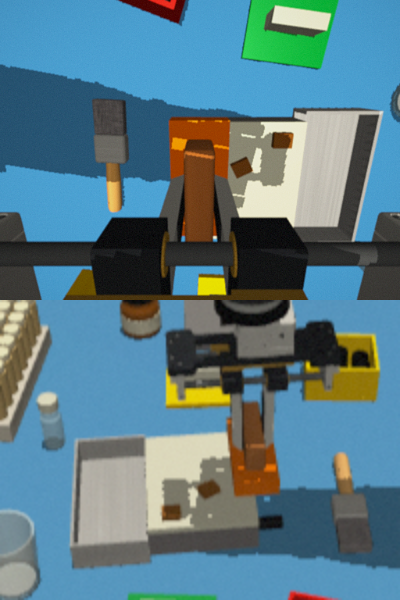

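The wrist view (upper half) shows the blade upright in the fingers, clear of both chips. In the side view (lower half) it hangs level above the near deck edge.

Request:
servo_tool(
  rows=[
    [0, 0, 0, 0, 0, -20, 1],
    [0, 0, 0, 0, 0, -20, 1],
    [0, 0, 0, 0, 0, -10, 1],
    [0, 0, 0, 0, 0, -4, 1],
    [0, 0, 0, 0, 0, -2, 1],
    [0, 0, 0, 0, 0, 0, 1],
    [0, 0, 0, 0, 0, 0, 1],
  ],
)

```text
clock: 9.95
eef_pos: [506.9, 35.6, 75.8]
eef_rot: [3.141, 0.0, 1.746]
wrist_force: [-0.3, 0.4, -1.1]
finger_gap: 21.6
finger_force: 40.0
```

Request:
servo_tool(
  rows=[
    [0, 0, 0, 4, 0.7, -1, 1],
    [0, 0, 0, 7.9, 1.35, 0, 1],
    [0, 0, 0, 7.9, 1.35, 0, 1],
    [0, 0, 0, 7.9, 1.35, 0, 1],
    [0, 0, 0, 7.9, 1.35, 0, 1],
    [0, 0, 0, 7.9, 1.35, 0, 1],
    [0, 0, 0, 7.9, 1.35, 0, 1],
    [0, 0, 0, 7.9, 1.35, 0, 1],
    [0, 0, 0, 7.9, 1.35, 0, 1],
    [0, 0, 0, 7.9, 1.35, 0, 1],
    [0, 0, 0, 7.9, 1.35, 0, 1],
    [0, 0, 0, 7.9, 1.35, 0, 1],
    [0, 0, 0, 7.9, 1.35, 0, 1],
    [0, 0, 0, 7.9, 1.35, 0, 1],
    [0, 0, 0, 7.9, 1.35, 0, 1],
    [0, 0, 0, 7.9, 1.35, 0, 1],
    [0, 0, 0, 7.9, 1.35, 0, 1],
    [0, 0, 0, 0, 0, 0, 1],
    [0, 0, 0, 0, 0, 0, 1],
  ],
)

```text
clock: 12.32
eef_pos: [636.9, 57.9, 74.3]
eef_rot: [-3.141, -0.0, 1.746]
wrist_force: [0.6, -0.8, -2.5]
finger_gap: 21.8
finger_force: 40.0
```

```bash
python3 - <<'E'
from lib import *
c=cam("wrist");s=manip.read_state();print(s['eef_pos'],s['finger_gap'],s['finger_force'])
for b in blobs(c,"brown",14,60): print(*b)
sd=cam("side");
cv2.imwrite("pics/ws4.png",np.vstack([cv2.resize(c[3],(400,300)),cv2.resize(sd[3][120:270,150:350],(400,300))])[:,:,::-1])
E
```

```text
[636.89107644  57.84816495  74.42588451] 21.84741968925712 39.9979305267334
[252. 220.] [641.8  30. ] [154.8  65.6] -79.9 8701.0
```

View pics/ws4.png

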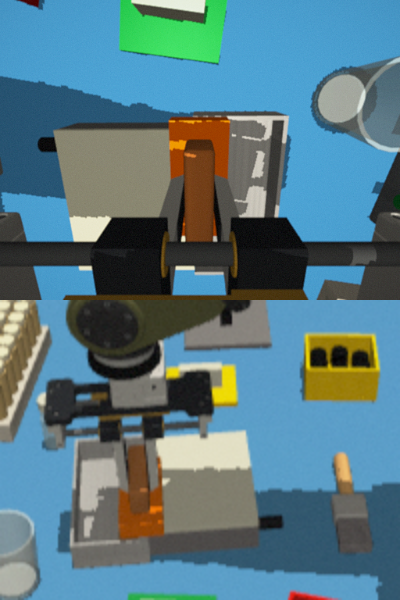

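The deck behind the blade is bare, and the blade hides the near part of the trough. I'll lift and look again.

Request:
servo_tool(
  rows=[
    [0, 0, 0, 0, 0, 20, 1],
    [0, 0, 0, -10, 0, 40, 1],
    [0, 0, 0, -40, 0, 10, 1],
    [0, 0, 0, -40, 0, 0, 1],
    [0, 0, 0, 0, 0, 0, 1],
    [0, 0, 0, 0, 0, 0, 1],
  ],
)

```text
clock: 13.18
eef_pos: [547.9, 57.9, 145.9]
eef_rot: [3.139, 0.0, 1.746]
wrist_force: [0.1, -0.2, -2.9]
finger_gap: 21.9
finger_force: 40.0
```

```bash
python3 - <<'E'
from lib import *
c=cam("wrist");s=manip.read_state();print(s['eef_pos'],s['eef_rot'],s['finger_gap'],s['finger_force'])
o=np.array([574.5,6.5]);a=np.radians(99.7);ex=np.array([np.cos(a),np.sin(a)]);ey=np.array([-ex[1],ex[0]])
for n,c in(("wrist",c),("top",cam("top")),("side",cam("side"))):
    for b in blobs(c,"brown",14,10):
        d=b[1]-o
        print(n,*b,"stage",d@ex,d@ey)
cv2.imwrite("pics/w5.png",c[3][:,:,::-1])
E
```

```text
[547.96776857  57.82331    145.36731879] [3.14002497e+00 2.48925166e-04 1.74610300e+00] 21.760560780516617 39.997923374176025
wrist [116. 242.] [398.6 -43.8] [74.8 19.7] -82.1 456.5 stage -19.943602629685365 181.86025600484894
wrist [347. 214.] [658.3  41.9] [23.6 18.2] 10.0 286.5 stage 20.7744927981982 -88.56647474624697
wrist [350. 180.] [651.2  81.7] [23.9 18.1] 10.0 314.5 stage 61.201765462846076 -88.27385742240331
wrist [252. 220.] [559.   -2.8] [200.1  85.6] -80.0 8666.0 stage -6.555456879268798 16.845355000831756
top [258. 240.] [396.6 -39.7] [72.7 14.5] -82.9 39.5 stage -15.565239647291067 183.14085648681012
top [175. 235.] [405.6 191.6] [90.   5.9] -10.5 18.5 stage 210.91156833687572 135.29793177162534
top [ 26. 254.] [341.6 611.8] [199.4 129.5] 1.4 1240.5 stage 635.8874863401721 127.58371650009788
top [243. 182.] [559.    6.2] [25.4  5.6] 1.5 15.5 stage 2.315874342530885 15.32895058474673
top [371. 134.] [ 703.5 -354.3] [50.2 26. ] 47.4 56.5 stage -377.3769416111437 -66.36477936540913
side [214. 237.] [652.6  79.5] [21.9 12.3] 17.3 26.0 stage 58.797332699459595 -89.28316564408468
side [214. 226.] [658.5  45.6] [24.3 22.1] -80.5 54.0 stage 24.38789775791395 -89.38702614445529
side [321. 208.] [396.4 -43.2] [66.3 18.1] -82.7 51.0 stage -18.981503913189048 183.92771000910548
side [255. 196.] [565.9 -78.1] [182.4  60. ] -80.1 737.5 stage -81.94150482065798 22.731251345363386
side [220. 125.] [ 713.7 -388.1] [58.3 51.8] 16.7 119.0 stage -412.41231053791 -70.72401372081842
side [462.  48.] [-182.1 -973.3] [377.  179.8] 38.7 1118.0 stage -838.3131944343777 910.8691388104162
side [228.  29.] [  797.1 -1096.6] [633.2 510.6] -86.7 5627.0 stage -1124.8352326430838 -33.556957621024424
```

Both chips lie flat in the trough, at stage x 21 and 61 mm and y −88 mm; the wrist and side views agree. Next I take the scraper back to its mat.

Request:
servo_tool(
  rows=[
    [0, 0, 5.8, 2.2, 26.7, 0, 1],
    [0, 0, 5.8, 2.2, 26.7, 0, 1],
    [0, 0, 5.8, 2.2, 26.7, 0, 1],
    [0, 0, 5.8, 2.2, 26.7, 0, 1],
    [0, 0, 5.8, 2.2, 26.7, 0, 1],
    [0, 0, 5.8, 2.2, 26.7, 0, 1],
    [0, 0, 5.8, 2.2, 26.7, 0, 1],
    [0, 0, 5.8, 2.2, 26.7, 0, 1],
    [0, 0, 5.8, 2.2, 26.7, 0, 1],
    [0, 0, 5.8, 2.2, 26.7, 0, 1],
    [0, 0, 5.8, 2.2, 26.7, 0, 1],
    [0, 0, 5.8, 2.2, 26.7, 0, 1],
    [0, 0, 5.8, 2.2, 26.7, 0, 1],
    [0, 0, 0, 0, 0, -30, 1],
    [0, 0, 0, 0, 0, -40, 1],
    [0, 0, 0, 0, 0, -25, 1],
    [0, 0, 0, 0, 0, -10, 1],
    [0, 0, 0, 0, 0, 0, 1],
    [0, 0, 0, 0, 0, 0, 1],
  ],
)

```text
clock: 15.7
eef_pos: [576.3, 405.3, 40.8]
eef_rot: [3.14, 0.002, 3.062]
wrist_force: [0.2, 0.4, -3.1]
finger_gap: 21.6
finger_force: 40.0
```

Request:
servo_tool(
  rows=[
    [0, 0, 0, 0, 0, -5, 1],
    [0, 0, 0, 0, 0, -3, 1],
    [0, 0, 0, 0, 0, -2, 1],
    [0, 0, 0, 0, 0, -1, 1],
    [0, 0, 0, 0, 0, 0, 1],
    [0, 0, 0, 0, 0, 0, 1],
  ],
)

```text
clock: 16.45
eef_pos: [575.8, 405.0, 29.5]
eef_rot: [3.141, 0.0, 3.062]
wrist_force: [-3.8, -1.8, 5.7]
finger_gap: 22.0
finger_force: 40.0
```

Request:
servo_tool(
  rows=[
    [0, 0, 0, 0, 0, 0, 0],
    [0, 0, 0, 0, 0, 0, 0],
    [0, 0, 0, 0, 0, 0, 0],
    [0, 0, 0, 0, 0, 0, 0],
    [0, 0, 0, 0, 0, 0, 0],
    [0, 0, 0, 0, 0, 0, 0],
    [0, 0, 0, 0, 0, 20, 0],
    [0, 0, 0, 0, 0, 40, 0],
    [0, 0, 0, 0, 0, 50, 0],
    [0, 0, 0, -10, -40, 40, 0],
    [0, 0, 0, -10, -40, 20, 0],
    [0, 0, 0, -10, -40, 0, 0],
    [0, 0, 0, 0, 0, 0, 0],
    [0, 0, 0, 0, 0, 0, 0],
  ],
)

```text
clock: 18.2
eef_pos: [545.9, 285.5, 199.5]
eef_rot: [3.141, 0.001, 3.062]
wrist_force: [-0.5, 0.1, 0.2]
finger_gap: 94.0
finger_force: 0.0
```

```bash
python3 - <<'E'
from lib import *
c=cam("wrist");s=manip.read_state();print(s['eef_pos'],s['eef_rot'],s['finger_gap'])
for col,z in(("orange",22),("green",8),("green",55),("white",40),("yellow",8)):
    for b in blobs(c,col,z,150): print(col,*b)
COL['black']=((0,0,0),(180,255,45))
for b in blobs(c,"black",2,300): print("black",*b)
t=cam("top")
for col,z in(("orange",22),("green",8),("yellow",8),("grey",8)):
    for b in blobs(t,col,z,500): print("top",col,*b)
cv2.imwrite("pics/w6.png",c[3][:,:,::-1])
E
```

```text
[545.81235966 285.75637581 199.00576634] [3.14113712e+00 5.85439222e-04 3.06268934e+00] 94.13755540090968
orange [116. 260.] [647.  86.] [21.3 17. ] 10.6 152.5
orange [350. 188.] [576.2 402.9] [112.6  54.9] -4.5 2699.0
orange [500.  35.] [407.2 568.1] [67.  29.8] 0.5 1439.5
green [196. 205.] [585.4 201.8] [99.5 83.7] 2.9 3975.5
green [314.  75.] [432.8 372.3] [113.3 100.5] 8.7 8335.5
green [196. 205.] [570. 213.] [86.9 73.1] 2.9 3975.5
green [314.  75.] [436.7 361.9] [98.9 87.7] 8.7 8335.5
white [328. 366.] [839.  368.4] [162.7  20.2] -84.2 505.0
white [ 66. 234.] [589.8  45.4] [192.3 165.4] -18.4 11436.0
white [10. 61.] [393.2  31. ] [35.8 32.6] 7.3 770.5
black [103. 199.] [566.8  75.8] [137.4  20.8] 10.4 811.5
black [268. 293.] [700.7 265.4] [845.5 392.5] 86.8 23393.5
black [324. 105.] [465.8 377.3] [75.  22.7] -81.0 813.5
black [196.  93.] [439.6 219. ] [76.9 23.9] 80.8 972.0
black [320.  77.] [432.8 373. ] [76.  26.7] -82.1 870.5
black [196.  64.] [408.  223.7] [78.  25.6] 79.9 1119.5
black [313.  48.] [401.3 368.8] [78.8 27.9] -79.2 1082.0
black [201.  34.] [376.2 230. ] [75.2 28.2] 81.9 1152.0
top orange [ 26. 254.] [341.  613.1] [194.2 122.1] 0.1 879.0
top green [174. 171.] [586.3 202.2] [95.2 79.4] 2.3 910.0
top yellow [334. 239.] [ 404.8 -251.8] [98.8 89. ] 3.5 1074.0
top yellow [322. 169.] [ 600.1 -217.3] [95.7 80. ] 7.3 888.0
top grey [ 19. 254.] [337.9 633.3] [145.4  88.8] 1.2 500.0
top grey [385. 178.] [ 581.6 -392.8] [157.7 126.2] -82.0 2378.5
top grey [485. 169.] [ 624.2 -685.5] [205.7 115.1] 6.6 1684.5
top grey [462.  80.] [ 873.2 -617.6] [232.6 169.4] 11.7 4394.0
top grey [212.  49.] [945.4 105.7] [173.3 121. ] -89.9 2268.5
```

View pics/w6.png

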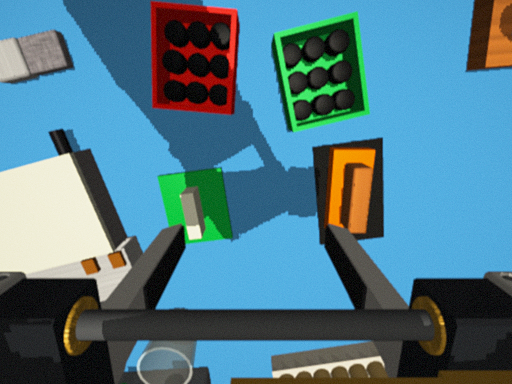

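The scraper stands upright on its mat at (350,188), and the chips are in the trough at (91,265) and (117,259). Lid candidates are the green plate at (196,205) with a white bar, and the blue plate with a dark bar at top-view (126,286). The green one fits by colour and bar, and this view already shows it enlarged and unambiguous, so I pick it up next.

Request:
servo_tool(
  rows=[
    [0, 0, 3.7, 20, -42, 0, 0],
    [0, 0, 3.8, 19.7, -42, -20, 0],
    [0, 0, 0, 0, 0, -40, 0],
    [0, 0, 0, 0, 0, -40, 0],
    [0, 0, 0, 0, 0, -40, 0],
    [0, 0, 0, 0, 0, -25, 0],
    [0, 0, 0, 0, 0, -15, 0],
    [0, 0, 0, 0, 0, -5, 0],
    [0, 0, 0, 0, 0, 0, 0],
    [0, 0, 0, 0, 0, 0, 1],
    [0, 0, 0, 0, 0, 0, 1],
    [0, 0, 0, 0, 0, 0, 1],
    [0, 0, 0, 0, 0, 0, 1],
    [0, 0, 0, 0, 0, 0, 1],
    [0, 0, 0, 0, 0, 0, 1],
    [0, 0, 0, 0, 0, 0, 1],
    [0, 0, 0, 0, 0, 0, 1],
    [0, 0, 0, 0, 0, 0, 1],
    [0, 0, 0, 0, 0, 0, 1],
    [0, 0, 0, 0, 0, 0, 1],
  ],
)

```text
clock: 20.8
eef_pos: [585.4, 201.0, 13.4]
eef_rot: [3.142, 0.0, -3.09]
wrist_force: [-0.2, 0.6, 0.7]
finger_gap: 16.0
finger_force: 40.0
```

Request:
servo_tool(
  rows=[
    [0, 0, 0, 0, 0, 5, 1],
    [0, 0, 0, 0, 0, 25, 1],
    [0, 0, 0, 0, 0, 35, 1],
    [0, 0, 0, 0, 0, 35, 1],
    [0, 0, 1, -25, 27, 0, 1],
    [0, 0, 1, -25, 27, 0, 1],
    [0, 0, 1, -25, 27, 0, 1],
    [0, 0, 1, -25, 27, 0, 1],
    [0, 0, 1, -25, 28, 0, 1],
    [0, 0, 0.9, -23.7, 27.5, 0, 1],
    [0, 0, 0, 0, 0, 0, 1],
    [0, 0, 0, 0, 0, 0, 1],
  ],
)

```text
clock: 22.3
eef_pos: [437.0, 364.1, 113.6]
eef_rot: [-3.141, 0.0, -2.987]
wrist_force: [0.1, 0.1, -1.0]
finger_gap: 15.8
finger_force: 40.0
```

```bash
python3 - <<'E'
from lib import *
c=cam("wrist");s=manip.read_state();print(s['eef_pos'],s['eef_rot'],s['finger_gap'],s['finger_force'])
for z in(55,100): 
    for b in blobs(c,"green",z,100): print(z,*b)
sd=cam("side")
cv2.imwrite("pics/w7.png",np.vstack([cv2.resize(c[3],(400,300)),cv2.resize(sd[3][230:384,200:400],(400,300))])[:,:,::-1])
E
```

```text
[437.2708112  363.85491168 113.56725026] [-3.14150390e+00  2.19436441e-04 -2.98800048e+00] 15.819520965339565 39.99961495399475
55 [255. 208.] [443.9 364.1] [124.5 108.3] 8.9 10941.5
100 [255. 208.] [427.3 361.5] [100.9  87.8] 8.9 10941.5
```

View pics/w7.png

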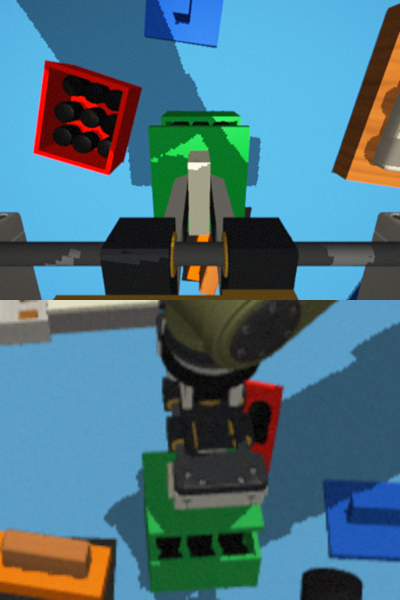

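The held lid's front edge is at about (191,160)–(317,161) in wrist pixels. The tub's front rim edge shows just beyond it at about (207,143)–(307,143). I'll check both against the tool pose.

```bash
python3 - <<'E'
from lib import *
c=cam("wrist");s=manip.read_state()
yaw=s['eef_rot'][2];ex=np.array([np.cos(yaw),np.sin(yaw)]);ey=np.array([-ex[1],ex[0]])
m=mask(c,"green");g=cv2.cvtColor(c[3],cv2.COLOR_RGB2GRAY)
for col in(225,240,255,270,285): print(col,[ (r,int(g[r,col])) for r in range(136,168,1) if abs(int(g[r+1,col])-int(g[r-1,col]))>25])
for row in(146,148,170,180): print(row,np.flatnonzero(m[row])[[0,-1]])
def tool(uv,z): 
    d=ray(c,uv,z)[:,:2]-s['eef_pos'][:2]; return np.c_[d@ex,d@ey].round(1)
print("lid front",tool([(191,160),(317,161)],108).tolist(),"tub",tool([(207,143),(307,143)],55).tolist())
print("lid sides",tool([(np.flatnonzero(m[175])[0],175),(np.flatnonzero(m[175])[-1]+1,175)],108).tolist())
E
```

```text
225 [(141, 83), (142, 64), (148, 56), (154, 64), (155, 44), (159, 16), (160, 39)]
240 [(141, 80), (142, 65), (149, 66), (154, 75), (155, 51), (156, 31), (157, 7), (159, 16), (160, 32), (161, 57)]
255 [(141, 82), (142, 64), (155, 53), (156, 25), (159, 17), (160, 41), (161, 53)]
270 [(140, 166), (141, 135), (142, 74)]
285 [(140, 165), (141, 130), (142, 79), (143, 50), (147, 55), (148, 94), (149, 150), (154, 167), (155, 115), (156, 46), (157, 7), (160, 30), (161, 72), (162, 123), (164, 130), (165, 93)]
146 [211 303]
148 [208 306]
170 [191 319]
180 [191 318]
lid front [[50.5, 42.0], [49.9, -38.6]] tub [[55.3, 39.9], [55.4, -41.0]]
lid sides [[40.7, 42.6], [40.8, -41.1]]
```

Request:
servo_tool(
  rows=[
    [0, 0, 0, 0, 0.8, -15, 1],
    [0, 0, 0, 0, 0, -15, 1],
    [0, 0, 0, 0, 0, -10, 1],
    [0, 0, 0, 0, 0, -3, 1],
    [0, 0, 0, 0, 0, -2, 1],
    [0, 0, 0, 0, 0, -0.5, 1],
    [0, 0, 0, 0, 0, 0, 1],
    [0, 0, 0, 0, 0, 0, 1],
  ],
)

```text
clock: 23.45
eef_pos: [436.8, 365.4, 68.4]
eef_rot: [3.141, 0.001, -2.987]
wrist_force: [-1.3, -0.5, 4.1]
finger_gap: 15.6
finger_force: 40.0
```

Contact is at the rim height (TCP 68.4), so I release and back off to look.

Request:
servo_tool(
  rows=[
    [0, 0, 0, 0, 0, 0, 0],
    [0, 0, 0, 0, 0, 0, 0],
    [0, 0, 0, 0, 0, 0, 0],
    [0, 0, 0, 0, 0, 0, 0],
    [0, 0, 0, 0, 0, 0, 0],
    [0, 0, 0, 0, 0, 0, 0],
    [0, 0, 0, 0, 0, 30, 0],
    [0, 0, 0, 0, 0, 50, 0],
    [0, 0, 0, 20, -5, 50, 0],
    [0, 0, 0, 30, -5, 20, 0],
    [0, 0, 0, 0, 0, 0, 0],
    [0, 0, 0, 0, 0, 0, 0],
  ],
)

```text
clock: 24.95
eef_pos: [485.8, 355.2, 216.7]
eef_rot: [-3.141, -0.002, -2.987]
wrist_force: [-0.1, 1.0, -0.7]
finger_gap: 94.1
finger_force: 0.0
```

```bash
python3 - <<'E'
from lib import *
c=cam("wrist");s=manip.read_state();print(s['eef_pos'],s['eef_rot'],s['finger_gap'])
for col,z in(("green",63),("white",95),("red",55)):
    for b in blobs(c,col,z,100): print(col,*b)
cv2.imwrite("pics/w8.png",c[3][20:260,120:440,::-1])
E
```

```text
[485.63501518 355.30214014 216.66458694] [-3.14085171e+00 -1.97777134e-03 -2.98671735e+00] 94.25558241734274
green [270. 139.] [437.1 363.8] [99.5 83.2] 8.8 6393.0
white [360. 365.] [697.7 527.8] [69.7 42.3] -81.1 1100.5
white [ 26. 225.] [560.1 101.3] [148.3  75.5] 10.1 4880.5
white [481. 150.] [407. 577.] [69.5 10.8] -89.9 367.0
white [274. 136.] [432.  362.9] [48.4 16. ] 8.9 483.5
white [465. 106.] [370.5 546.6] [21.6 10.5] 0.9 208.0
white [496.  38.] [308.4 556.7] [47.4 30.3] -0.2 1321.0
red [347. 354.] [731.2 539.3] [61.5 54.9] -73.1 224.5
red [158.  97.] [412.7 235.4] [99.3 92.3] -9.3 7496.5
```

View pics/w8.png

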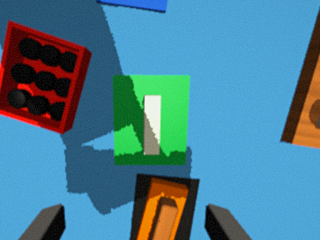

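The green lid sits at (437.1, 363.8, 8.8°) against the tub's (436.7, 364.4, 8.8°), so it is flush and square. The cover is next.

Request:
servo_tool(
  rows=[
    [0, 0, -4.55, 3.5, -37, 0, 0],
    [0, 0, -4.55, 3.5, -37, 0, 0],
    [0, 0, -4.55, 3.5, -37, 0, 0],
    [0, 0, -4.55, 3.5, -37, 0, 0],
    [0, 0, -4.55, 3.5, -37, 0, 0],
    [0, 0, -4.55, 3.5, -37, 0, 0],
    [0, 0, -4.55, 3.5, -37, 0, 0],
    [0, 0, -4.55, 3.5, -37, 0, 0],
    [0, 0, -4.55, 3.5, -37, 0, 0],
    [0, 0, -4.55, 3.5, -37, 0, 0],
    [0, 0, -4.55, 3.5, -37, 0, 0],
    [0, 0, -4.55, 3.5, -37, 0, 0],
    [0, 0, -4.55, 3.5, -37, 0, 0],
    [0, 0, -4.55, 3.5, -37, 0, 0],
    [0, 0, -4.55, 3.5, -37, 0, 0],
    [0, 0, -4.55, 3.5, -37, 0, 0],
    [0, 0, -4.55, 3.5, -37, 0, 0],
    [0, 0, -4.55, 3.5, -37, 0, 0],
    [0, 0, -4.55, 3.5, -37, 0, 0],
    [0, 0, -4.55, 3.5, -37, 0, 0],
  ],
)

```text
clock: 27.5
eef_pos: [556.6, -384.9, 217.0]
eef_rot: [-3.141, -0.001, 1.706]
wrist_force: [0.0, -0.2, 0.6]
finger_gap: 94.1
finger_force: 0.0
```

Request:
servo_tool(
  rows=[
    [0, 0, 0, 0, 0, 0, 0],
    [0, 0, 0, 0, 0, 0, 0],
  ],
)

```text
clock: 27.75
eef_pos: [556.7, -383.6, 217.2]
eef_rot: [-3.141, -0.001, 1.709]
wrist_force: [-0.5, 0.7, 0.2]
finger_gap: 94.0
finger_force: 0.0
```

```bash
python3 - <<'E'
from lib import *
c=cam("wrist");s=manip.read_state();print(s['eef_pos'],s['eef_rot'],s['finger_gap'])
cv2.imwrite("pics/w9.png",c[3][:,:,::-1])
COL['grey']=((0,0,60),(180,60,165));COL['black']=((0,0,0),(180,255,40))
for col,z in(("yellow",8),("yellow",55),("grey",8),("black",40)):
    for b in blobs(c,col,z,300): print(col,z,*b)
E
```

```text
[ 556.80646917 -383.43815768  217.64751775] [-3.14116528e+00 -6.43347790e-04  1.70956686e+00] 94.00138462267606
yellow 8 [309.  42.] [ 599.6 -220.3] [99.  83.4] 7.6 6109.0
yellow 55 [309.  42.] [ 593.1 -230.4] [87.1 73.3] 7.6 6109.0
grey 8 [120. 357.] [ 385.4 -733.6] [75.6 44.5] -82.4 435.0
grey 8 [298. 361.] [ 673.4 -695.6] [335.7  90.5] 8.4 3636.0
grey 8 [102. 327.] [ 346.5 -671.5] [77.  42.7] 3.0 783.5
grey 8 [371. 273.] [ 740.7 -519.6] [192.6  74. ] -31.9 2106.5
grey 8 [142. 271.] [ 419.7 -563.8] [194.1  51.6] 58.5 1872.0
grey 8 [271. 177.] [ 581.3 -395.7] [159.3 129.3] -82.1 10481.0
grey 8 [496.  92.] [ 846.5 -241.9] [145.9  22.9] -89.8 1602.5
black 40 [256. 316.] [ 578.4 -579.6] [799.1 263.5] 9.4 21642.0
black 40 [272. 185.] [ 580.2 -393.6] [64.2 17.1] -82.3 584.0
black 40 [387. 179.] [ 722.1 -364.8] [62.6 54.9] -20.8 1655.0
black 40 [139.  39.] [ 403.3 -248.4] [79.6 70.3] 3.3 3947.5
```

View pics/w9.png

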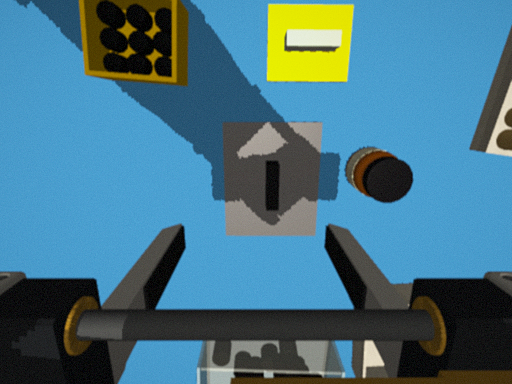

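The cover is at (271,177) with its black bar upright at (272,185), well clear of the jar at (380,178). The yellow lid is at (309,42).

Request:
servo_tool(
  rows=[
    [0, 0, 0, 24, -12, -20, 0],
    [0, 0, 0, 0, 0, -40, 0],
    [0, 0, 0, 0, 0, -40, 0],
    [0, 0, 0, 0, 0, -40, 0],
    [0, 0, 0, 0, 0, -35, 0],
    [0, 0, 0, 0, 0, -20, 0],
    [0, 0, 0, 0, 0, -8, 0],
    [0, 0, 0, 0, 0, 0, 0],
    [0, 0, 0, 0, 0, 0, 1],
    [0, 0, 0, 0, 0, 0, 1],
    [0, 0, 0, 0, 0, 0, 1],
    [0, 0, 0, 0, 0, 0, 1],
    [0, 0, 0, 0, 0, 0, 1],
    [0, 0, 0, 0, 0, 0, 1],
    [0, 0, 0, 0, 0, 0, 1],
    [0, 0, 0, 0, 0, 0, 1],
    [0, 0, 0, 0, 0, 0, 1],
    [0, 0, 0, 0, 0, 0, 1],
    [0, 0, 0, 0, 0, 0, 1],
  ],
)

```text
clock: 30.18
eef_pos: [580.7, -396.7, 14.9]
eef_rot: [3.142, -0.0, 1.708]
wrist_force: [0.2, -0.1, -0.4]
finger_gap: 16.1
finger_force: 40.0
```

Request:
servo_tool(
  rows=[
    [0, 0, 0, 0, 0, 4, 1],
    [0, 0, 0, 0, 0, 16, 1],
    [0, 0, 0, 0, 0, 30, 1],
    [0, 0, 0, 0, 0, 35, 1],
    [0, 0, 0, 0, 0, 40, 1],
    [0, 0, 0.2, -1, 30, 20, 1],
    [0, 0, 0.2, -1, 30, 20, 1],
    [0, 0, 0.2, -1, 30, 20, 1],
    [0, 0, 0.2, -1, 30, 10, 1],
    [0, 0, 0.2, -1, 30, 10, 1],
    [0, 0, 0.4, -1, 30, 0, 1],
    [0, 0, 0.4, 0, 32, 0, 1],
    [0, 0, 0, 0, 0, 0, 1],
    [0, 0, 0, 0, 0, 0, 1],
    [0, 0, 0, 0, 0, 0, 1],
  ],
)

```text
clock: 32.05
eef_pos: [574.5, -185.5, 220.1]
eef_rot: [3.142, 0.0, 1.738]
wrist_force: [-0.1, 0.4, -3.3]
finger_gap: 15.9
finger_force: 40.0
```

```bash
python3 - <<'E'
from lib import *
c=cam("wrist");s=manip.read_state();print(s['eef_pos'],s['eef_rot'],s['finger_gap'],s['finger_force'])
print(proj(c,[[525,-84,45],[652,-62,45],[625.5,95,45],[499,74,45]]).round(1).tolist())
cv2.imwrite("pics/w10.png",c[3][:,:,::-1])
E
```

```text
[ 574.55344853 -185.45668813  219.99368137] [-3.14153109e+00  5.69299944e-05  1.73825640e+00] 15.8100972873269 39.99894618988037
[[226.5, 83.4], [339.5, 82.9], [352.8, -89.3], [222.8, -89.8]]
```

View pics/w10.png

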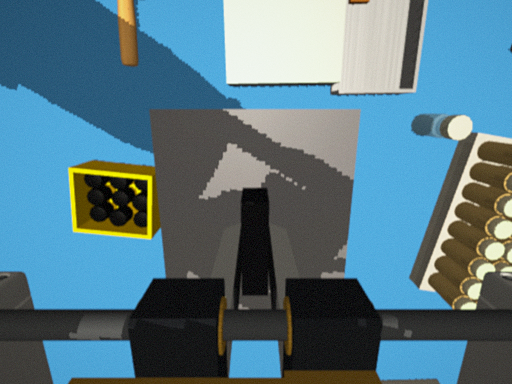

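The deck's near end is at (227,83)–(341,83), within 2 px of what my stage estimate predicts. The held cover's front edge runs (152,110)–(359,110). I'll refine the pose from both edges.

```bash
python3 - <<'E'
from lib import *
c=cam("wrist");s=manip.read_state();g=cv2.cvtColor(c[3],cv2.COLOR_RGB2GRAY).astype(float)
yaw=s['eef_rot'][2];ex=np.array([np.cos(yaw),np.sin(yaw)]);ey=np.array([-ex[1],ex[0]])
# deck near end: white->dark going down, columns 235..330, rows 75..95 ; left edge rows 10..75
def cross(v,th,o): 
    k=np.flatnonzero((v[:-1]-th)*(v[1:]-th)<=0); k=k[0]; return o+k+(v[k]-th)/(v[k]-v[k+1]+1e-9)
e1=np.array([(u,cross(g[72:95,u],140,72)) for u in range(235,330,5)])
e2=np.array([(cross(g[r,212:240],170,212),r) for r in range(8,74,4)])
print(e1[:,1].round(1),e2[:,0].round(1))
L=[]
for e in(e1,e2):
    P=ray(c,e,45)[:,:2].astype(np.float32);vx,vy,x,y=cv2.fitLine(P,cv2.DIST_HUBER,0,.01,.01).ravel();L.append((np.array([x,y]),np.array([vx,vy])));print("line",x,y,np.degrees(np.arctan2(vy,vx)))
# corner
A=np.c_[L[0][1],-L[1][1]];t=np.linalg.solve(A,L[1][0]-L[0][0]);K=L[0][0]+t[0]*L[0][1];print("corner",K)
for a in(99.4,99.7,100.0):
    a=np.radians(a);u=np.array([np.cos(a),np.sin(a)]);w=np.array([u[1],-u[0]]);print("centre",K+80*u+65*w)
def tool(uv,z): 
    d=ray(c,uv,z)[:,:2]-s['eef_pos'][:2]; return np.c_[d@ex,d@ey].round(1)
print("cover front",tool([(152,109.5),(359.5,109.5)],213).tolist(),"sides",tool([(155,150),(357,150)],213).tolist())
E
```

```text
[83.5 83.5 83.3 83.3 83.2 83.3 82.9 83.  83.  83.  82.7 82.7 82.7 82.6
 82.5 82.5 82.5 82.5 82.3] [222.7 222.8 222.9 222.9 223.2 223.3 223.5 223.6 223.7 224.  224.  224.2
 224.2 224.4 224.7 224.8 224.9]
line 595.18195 -71.36906 10.322879
line 516.3851 -43.632477 -79.881195
corner [523.66003 -84.3963 ]
centre [574.7211477   5.1456592]
centre [574.25160931   5.41178593]
centre [573.78068391   5.67545052]
cover front [[80.3, 62.8], [80.3, -64.6]] sides [[55.4, 63.4], [55.5, -65.5]]
```

Request:
servo_tool(
  rows=[
    [0, 0, 0.3, 0, 20, 0, 1],
    [0, 0, 0, 0, 30, -10, 1],
    [0, 0, 0, 0, 35, -20, 1],
    [0, 0, 0, 0, 35, -20, 1],
    [0, 0, 0, 0, 35, -20, 1],
    [0, 0, 0, 0, 26, -20, 1],
    [0, 0, 0, -0.5, 10, -20, 1],
    [0, 0, 0, 0, 0, -20, 1],
    [0, 0, 0, 0, 0, -10, 1],
    [0, 0, 0, 0, 0, 0, 1],
    [0, 0, 0, 0, 0, 0, 1],
    [0, 0, 0, 0, 0, 0, 1],
  ],
)

```text
clock: 33.65
eef_pos: [574.5, 6.2, 80.7]
eef_rot: [3.14, 0.0, 1.744]
wrist_force: [0.1, -0.1, -3.5]
finger_gap: 15.5
finger_force: 40.0
```

```bash
python3 - <<'E'
from lib import *
c=cam("wrist");s=manip.read_state();print(s['eef_pos'],s['eef_rot'],s['finger_gap'],s['finger_force'])
sd=cam("side")
cv2.imwrite("pics/w11.png",np.vstack([cv2.resize(c[3],(400,300)),cv2.resize(sd[3][150:270,170:330],(400,300))])[:,:,::-1])
E
```

```text
[574.40114554   6.19255691  80.519207  ] [3.14075657e+00 1.71005751e-04 1.74425314e+00] 15.646150034592434 39.99896585941315
```

View pics/w11.png

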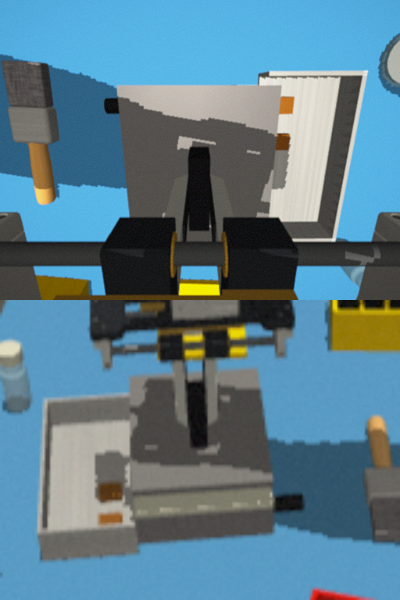

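The cover hovers about 20 mm above the deck, square with it, and both chips are still in the trough. I'll lower it.

Request:
servo_tool(
  rows=[
    [0, 0, 0, -0.4, -0.5, -10, 1],
    [0, 0, 0, 0, 0, -6, 1],
    [0, 0, 0, 0, 0, -3, 1],
    [0, 0, 0, 0, 0, -1.5, 1],
    [0, 0, 0, 0, 0, -0.5, 1],
    [0, 0, 0, 0, 0, 0, 1],
    [0, 0, 0, 0, 0, 0, 1],
  ],
)

```text
clock: 34.62
eef_pos: [573.6, 5.7, 59.9]
eef_rot: [-3.141, 0.0, 1.744]
wrist_force: [-8.0, 1.0, 8.9]
finger_gap: 15.9
finger_force: 40.0
```

Request:
servo_tool(
  rows=[
    [0, 0, 0, 0, 0, 0, 0],
    [0, 0, 0, 0, 0, 0, 0],
    [0, 0, 0, 0, 0, 0, 0],
    [0, 0, 0, 0, 0, 0, 0],
    [0, 0, 0, 0, 0, 0, 0],
    [0, 0, 0, 0, 0, 0, 0],
    [0, 0, 0, 0, 0, 30, 0],
    [0, 0, 0, 0, 0, 50, 0],
    [0, 0, 0, 0, -40, 50, 0],
    [0, 0, 0, 0, -40, 30, 0],
    [0, 0, 0, 0, 0, 0, 0],
    [0, 0, 0, 0, 0, 0, 0],
  ],
)

```text
clock: 36.12
eef_pos: [573.4, -72.8, 216.8]
eef_rot: [-3.14, -0.001, 1.744]
wrist_force: [0.4, 0.3, -0.2]
finger_gap: 94.3
finger_force: 0.0
```

```bash
python3 - <<'E'
from lib import *
c=cam("wrist");s=manip.read_state();print(s['eef_pos'],s['eef_rot'],s['finger_gap'])
COL['grey']=((0,0,40),(180,60,165));COL['black']=((0,0,0),(180,255,40))
for col,z in(("grey",53),("black",85),("brown",14),("yellow",8),("yellow",55)):
    for b in blobs(c,col,z,100): print(col,z,*b)
sd=cam("side")
cv2.imwrite("pics/w12.png",np.vstack([c[3][0:300,100:500],cv2.resize(sd[3][150:270,170:330],(400,300))])[:,:,::-1])
E
```

```text
[573.39433708 -72.45899238 216.54127098] [-3.13988245e+00 -8.06737834e-04  1.74499782e+00] 93.76395604920425
grey 53 [262. 332.] [ 617.3 -324.9] [511.2 125.9] 10.0 8620.5
grey 53 [  9. 280.] [ 268.5 -267.2] [50.3 23.9] 43.5 311.0
grey 53 [499. 279.] [ 922.8 -151.7] [58.4 28.1] -17.5 350.0
grey 53 [255. 270.] [ 595.8 -195.7] [53.5 15.2] 7.5 350.0
grey 53 [142. 272.] [ 455.6 -227. ] [172.7  48.8] 61.7 2033.5
grey 53 [415. 255.] [ 806.4 -148.7] [229.3 140.1] 16.9 3074.0
grey 53 [419. 220.] [785.9 -90.2] [27.  18.7] 68.9 131.5
grey 53 [500. 130.] [843.4  30.1] [33.4 28.6] -76.7 122.0
grey 53 [325. 119.] [617.3  -3. ] [209.3 209.2] -79.7 15491.5
grey 53 [118.  59.] [405.4  30.5] [80.5 41.4] -82.9 2563.0
grey 53 [470.  22.] [768.2 132.8] [84.6 38. ] 9.9 1940.0
black 85 [311. 373.] [ 694.6 -317.7] [43.7 17.2] 10.0 211.0
black 85 [249. 315.] [ 596.7 -233.7] [697.9 228.8] 11.4 22899.0
black 85 [281. 152.] [596.6 -32.6] [60.1 18.1] -79.0 633.5
black 85 [503. 108.] [802.5  48.3] [90.5 31.8] -66.1 1176.0
black 85 [197.  62.] [496.1  40.4] [19.9  5.4] 9.9 105.0
brown 14 [305. 366.] [ 710.8 -380.2] [70.1 53.4] 27.1 513.5
brown 14 [123. 124.] [397.5 -42.7] [76.3 20.3] -82.9 854.0
brown 14 [341.  60.] [651.7  80. ] [23.  17.7] 9.9 287.5
yellow 8 [ 96. 259.] [ 367.5 -241.9] [113.1  43. ] 26.2 413.5
yellow 8 [255. 266.] [ 599.4 -218.2] [98.8 84.9] 7.6 3191.0
yellow 55 [ 96. 259.] [ 390.8 -211.7] [99.4 37.8] 26.2 413.5
yellow 55 [255. 266.] [ 594.7 -190.9] [86.9 74.6] 7.6 3191.0
```

View pics/w12.png

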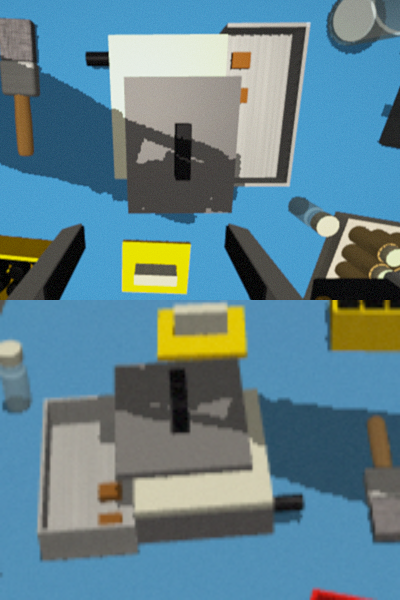

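The cover has been knocked aside. In the wrist picture its corners are at about (224,77), (340,77), (332,212) and (228,212), and the deck shows at its far end. The side view has it lying flat, and the chips stay in the trough. I'll measure it and regrasp.

```bash
python3 - <<'E'
from lib import *
c=cam("wrist");g=cv2.cvtColor(c[3],cv2.COLOR_RGB2GRAY)
q=cv2.cornerSubPix(g,np.float32([(224,77),(340,77),(332,212),(228,212)]).reshape(-1,1,2),(4,4),(-1,-1),(3,50,.01)).reshape(-1,2)
P=ray(c,q,53)[:,:2]; print(q.round(1).tolist(),P.round(1).tolist(),"c",P.mean(0).round(1),[np.linalg.norm(P[k]-P[k-1]).round(1) for k in range(4)],[np.degrees(np.arctan2(*(P[k]-P[k-1])[::-1])).round(1) for k in range(4)])
COL['black']=((0,0,0),(180,255,40))
for b in blobs(c,"black",85,400): print(*b)
# deck far/left visible corner checks
print(proj(c,[[499,74,45],[625.5,95,45],[524,-84,45]]).round(1).tolist())
E
```

```text
[[223.60000610351562, 77.0999984741211], [341.3999938964844, 76.4000015258789], [330.79998779296875, 212.5], [227.8000030517578, 213.5]] [[519.9, 34.2], [647.1, 57.3], [674.7, -98.9], [548.1, -122.6]] c [597.5 -32.5] [np.float64(159.2), np.float64(129.3), np.float64(158.6), np.float64(128.8)] [np.float64(100.2), np.float64(10.3), np.float64(-80.0), np.float64(-169.4)]
[253. 315.] [ 596.1 -232.4] [696.8 229.8] 11.5 22946.5
[281. 154.] [596.6 -32.6] [58.8 17.9] -80.2 649.0
[503. 112.] [802.5  47.7] [89.6 31.7] -66.1 1174.5
[[210.6, 35.4], [328.9, 36.7], [213.8, 179.2]]
```

Request:
servo_tool(
  rows=[
    [0, 0, 0.2, 12, 20, 0, 0],
    [0, 0, 0, 11.6, 20, 0, 0],
    [0, 0, 0, 0, 0, -30, 0],
    [0, 0, 0, 0, 0, -40, 0],
    [0, 0, 0, 0, 0, -40, 0],
    [0, 0, 0, 0, 0, -25, 0],
    [0, 0, 0, 0, 0, -15, 0],
    [0, 0, 0, 0, 0, -5, 0],
    [0, 0, 0, 0, 0, 0, 0],
    [0, 0, 0, 0, 0, 0, 1],
    [0, 0, 0, 0, 0, 0, 1],
    [0, 0, 0, 0, 0, 0, 1],
    [0, 0, 0, 0, 0, 0, 1],
    [0, 0, 0, 0, 0, 0, 1],
    [0, 0, 0, 0, 0, 0, 1],
    [0, 0, 0, 0, 0, 0, 1],
    [0, 0, 0, 0, 0, 0, 1],
    [0, 0, 0, 0, 0, 0, 1],
    [0, 0, 0, 0, 0, 0, 1],
    [0, 0, 0, 0, 0, 0, 1],
  ],
)

```text
clock: 38.78
eef_pos: [597.4, -33.3, 62.8]
eef_rot: [3.141, 0.0, 1.748]
wrist_force: [-0.1, -0.8, -0.2]
finger_gap: 15.6
finger_force: 40.0
```

Request:
servo_tool(
  rows=[
    [0, 0, 0, 0, 0, 4, 1],
    [0, 0, 0, 0, 0, 10, 1],
    [0, 0, -0.2, -11.7, 19.4, 0, 1],
    [0, 0, 0, -11.7, 19.4, 0, 1],
    [0, 0, 0, 0, 0, 0, 1],
    [0, 0, 0, 0, 0, -7, 1],
    [0, 0, 0, 0, 0, 0, 1],
    [0, 0, 0, 0, 0, 0, 1],
  ],
)

```text
clock: 39.78
eef_pos: [574.0, 5.2, 69.6]
eef_rot: [-3.141, -0.0, 1.744]
wrist_force: [-0.1, -0.0, -3.4]
finger_gap: 15.5
finger_force: 40.0
```

```bash
python3 - <<'E'
from lib import *
c=cam("wrist");s=manip.read_state();print(s['eef_pos'],s['eef_rot'],s['finger_gap'],s['finger_force'])
yaw=s['eef_rot'][2];ex=np.array([np.cos(yaw),np.sin(yaw)]);ey=np.array([-ex[1],ex[0]])
g=cv2.cvtColor(c[3],cv2.COLOR_RGB2GRAY).astype(int)
und=s['eef_pos'][2]-17.8
def tool(u,v,z): 
    d=ray(c,(u,v),z)[0,:2]-s['eef_pos'][:2]; return (round(float(d@ex),1),round(float(d@ey),1))
for u in(180,220,300,330): print("col",u,[(r,g[r-1,u],g[r+1,u]) for r in range(95,135) if abs(g[r+1,u]-g[r-1,u])>18])
for r in(130,150): print("row",r,[(u,g[r,u-1],g[r,u+1]) for u in range(130,385) if abs(g[r,u+1]-g[r,u-1])>18])
print("pred cover top corners",proj(c,[np.r_[s['eef_pos'][:2]+80*ex+k*65*ey,und+8] for k in(1,-1)]).round(1).tolist())
o=np.array([574.2,5.5]);a=np.radians(99.9);u=np.array([np.cos(a),np.sin(a)]);w=np.array([-u[1],u[0]])
print("pred deck corners",proj(c,[np.r_[o+80*u+k*65*w,45] for k in(1,-1)]).round(1).tolist(),"base",proj(c,[np.r_[o+80*u+k*65*w,0] for k in(1,-1)]).round(1).tolist())
cv2.imwrite("pics/w13.png",c[3][:,:,::-1])
E
```

```text
[574.07738323   5.24295675  69.68612744] [-3.14150668e+00 -5.76388297e-06  1.74404869e+00] 15.860115146618714 39.99891400337219
col 180 [(107, np.int64(157), np.int64(230)), (108, np.int64(180), np.int64(228)), (109, np.int64(230), np.int64(194)), (110, np.int64(228), np.int64(182)), (132, np.int64(187), np.int64(139)), (133, np.int64(180), np.int64(90)), (134, np.int64(139), np.int64(78))]
col 220 [(106, np.int64(160), np.int64(192)), (107, np.int64(160), np.int64(230)), (108, np.int64(192), np.int64(226)), (109, np.int64(230), np.int64(199)), (110, np.int64(226), np.int64(196))]
col 300 [(106, np.int64(155), np.int64(224)), (107, np.int64(173), np.int64(245)), (109, np.int64(245), np.int64(193)), (110, np.int64(229), np.int64(176))]
col 330 [(105, np.int64(161), np.int64(182)), (106, np.int64(155), np.int64(234)), (107, np.int64(182), np.int64(248)), (109, np.int64(248), np.int64(179)), (110, np.int64(229), np.int64(164))]
row 130 [(151, np.int64(9), np.int64(43)), (152, np.int64(17), np.int64(77)), (153, np.int64(43), np.int64(88)), (177, np.int64(89), np.int64(135)), (178, np.int
[... 178 characters left out ...]
np.int64(157), np.int64(225))]
row 150 [(238, np.int64(93), np.int64(127)), (239, np.int64(99), np.int64(144)), (244, np.int64(142), np.int64(173)), (245, np.int64(150), np.int64(178)), (259, np.int64(184), np.int64(148)), (260, np.int64(182), np.int64(145)), (261, np.int64(148), np.int64(171)), (262, np.int64(145), np.int64(175)), (277, np.int64(178), np.int64(148)), (278, np.int64(170), np.int64(145)), (279, np.int64(148), np.int64(168)), (280, np.int64(145), np.int64(174)), (354, np.int64(159), np.int64(214)), (355, np.int64(171), np.int64(223))]
pred cover top corners [[150.1, 110.0], [358.7, 110.0]]
pred deck corners [[158.0, 109.4], [351.4, 109.6]] base [[175.5, 109.3], [333.9, 109.4]]
```

```bash
python3 - <<'E'
from lib import *
im=cv2.imread("pics/w12.png")[:300,:,::-1]; g=cv2.cvtColor(np.ascontiguousarray(im),cv2.COLOR_RGB2GRAY).astype(float)
i=manip.camera_info("wrist");T=np.eye(4);T[:3,:3]=Ro.from_euler('xyz',[-3.13988245,-8.06737834e-04,1.74499782]).as_matrix();T[:3,3]=[573.39433708,-72.45899238,216.54127098];T=T@i['T_tool_cam']
c=(i,T[:3,:3],T[:3,3],None)
def cross(v,th,o):
    k=np.flatnonzero((v[:-1]-th)*(v[1:]-th)<=0); k=k[0]; return o+k+(v[k]-th)/(v[k]-v[k+1]+1e-9)
e1=np.array([(u,cross(g[25:50,u],190,25)) for u in range(115,220,5)])
e2=np.array([(cross(g[r,98:122],185,98),r) for r in range(70,112,3)])
print(e1[:,1].round(1),e2[:,0].round(1))
L=[]
for e in(e1,e2):
    P=ray(c,e+[100,0],45)[:,:2].astype(np.float32);vx,vy,x,y=cv2.fitLine(P,cv2.DIST_HUBER,0,.01,.01).ravel();L.append((np.array([x,y]),np.array([vx,vy])));print("line",x,y,np.degrees(np.arctan2(vy,vx)))
A=np.c_[L[0][1],-L[1][1]];t=np.linalg.solve(A,L[1][0]-L[0][0]);K=L[0][0]+t[0]*L[0][1];print("corner",K)
for a in(99.7,100.1,100.4):
    a=np.radians(a);u=np.array([np.cos(a),np.sin(a)]);w=np.array([u[1],-u[0]]);print("centre",K-80*u+65*w)
E
```

```text
[34.4 34.3 34.3 34.3 34.3 34.2 34.3 34.3 33.9 33.9 34.  34.  34.  33.8
 33.8 33.7 33.7 33.6 33.7 33.7 33.7] [109.  109.2 109.3 109.4 109.5 109.8 109.8 110.  110.2 110.3 110.3 110.5
 110.7 116.1]
line 558.4397 85.738266 10.363595
line 506.06195 16.30966 -79.67027
corner [495.5052   74.22895]
centre [573.05506384   6.32448265]
centre [573.52723277   6.8675333 ]
centre [573.87886521   7.27697728]
```

Request:
servo_tool(
  rows=[
    [0, 0, 0.4, -0.7, 1.4, 0, 1],
    [0, 0, 0, 0, 0, 0, 1],
    [0, 0, 0, 0, 0, -4, 1],
    [0, 0, 0, 0, 0, -2, 1],
    [0, 0, 0, 0, 0, -1, 1],
    [0, 0, 0, 0, 0, 0, 1],
    [0, 0, 0, 0, 0, 0, 1],
  ],
)

```text
clock: 40.7
eef_pos: [573.3, 6.9, 62.8]
eef_rot: [3.141, 0.0, 1.751]
wrist_force: [-0.5, -0.1, -2.8]
finger_gap: 15.8
finger_force: 40.0
```

Request:
servo_tool(
  rows=[
    [0, 0, 0, 0, 0, -0.5, 1],
    [0, 0, 0, 0, 0, -0.5, 1],
    [0, 0, 0, 0, 0, 0, 1],
    [0, 0, 0, 0, 0, 0, 1],
  ],
)

```text
clock: 41.2
eef_pos: [573.3, 6.9, 62.7]
eef_rot: [3.141, 0.0, 1.752]
wrist_force: [-6.7, -0.2, 8.9]
finger_gap: 16.0
finger_force: 40.0
```

Request:
servo_tool(
  rows=[
    [0, 0, 0, 0, 0, 0, 0],
    [0, 0, 0, 0, 0, 0, 0],
    [0, 0, 0, 0, 0, 0, 0],
    [0, 0, 0, 0, 0, 0, 0],
    [0, 0, 0, 0, 0, 0, 0],
    [0, 0, 0, 0, 0, 0, 0],
    [0, 0, 0, 0, 0, 30, 0],
    [0, 0, 0, 0, 0, 50, 0],
    [0, 0, 0, 5, -30, 20, 0],
    [0, 0, 0, 10, -45, 0, 0],
    [0, 0, 0, 0, 0, 0, 0],
    [0, 0, 0, 0, 0, 0, 0],
  ],
)

```text
clock: 42.7
eef_pos: [588.1, -67.7, 161.5]
eef_rot: [-3.141, -0.0, 1.751]
wrist_force: [0.3, 0.5, 1.2]
finger_gap: 93.8
finger_force: 0.0
```

```bash
cat > cov.py <<'E'
from lib import *
c=cam("wrist");s=manip.read_state();print(s['eef_pos'],s['eef_rot'],s['finger_gap'])
yaw=s['eef_rot'][2]
g=cv2.cvtColor(c[3],cv2.COLOR_RGB2GRAY).astype(int);h=hsv(c)
o=np.array([573.4,6.6]);a=np.radians(100.3);u=np.array([np.cos(a),np.sin(a)]);w=np.array([-u[1],u[0]])
Q=lambda z,sx,sy:proj(c,np.r_[o+sx*u+sy*w,z])[0]
print("pred cover",[Q(53,*k).round(1).tolist() for k in((80,65),(80,-65),(-80,-65),(-80,65))])
# profiles across each edge, in mm along the outward normal at plane z=53
for n,f in(("+x",lambda k,d:(80+d,k)),("-x",lambda k,d:(-80-d,k)),("+y",lambda k,d:(k,65+d)),("-y",lambda k,d:(k,-65-d))):
    for k in(-40,0,40):
        pr=[]
        for d in range(-6,13):
            p=Q(53,*f(k,d)).round().astype(int)
            pr.append(f"{h[p[1],p[0]][1]}/{g[p[1],p[0]]}" if 0<=p[1]<384 else "-")
        print(n,k," ".join(pr))
E
python3 cov.py
```

```text
[588.05631153 -67.34958552 161.52793592] [-3.14114379e+00 -3.22085128e-04  1.75188025e+00] 93.9340395624238
pred cover [[179.1, 19.4], [327.5, 19.5], [316.4, 194.7], [190.3, 194.6]]
+x -40 19/153 19/145 24/151 21/151 28/147 24/150 13/152 114/145 160/140 171/134 163/139 163/136 161/134 155/140 162/137 159/140 168/132 164/135 167/134
+x 0 26/162 24/161 21/155 27/157 24/159 20/161 25/155 112/145 159/141 163/136 165/134 173/132 167/132 170/132 162/134 160/137 168/134 160/136 164/136
+x 40 22/156 22/161 26/159 20/158 23/155 24/156 28/154 112/142 159/137 167/136 170/133 166/135 162/137 161/137 163/135 159/136 161/137 164/135 164/132
-x -40 22/68 25/67 28/72 32/69 34/69 120/80 163/76 174/70 166/76 166/76 162/80 168/76 172/75 177/72 164/81 164/77 174/74 171/74 166/75
-x 0 7/68 18/67 15/64 22/68 45/71 122/74 163/75 172/75 172/75 167/77 167/74 171/75 166/78 152/81 174/74 166/76 168/73 164/79 166/76
-x 40 15/67 18/69 14/71 27/74 48/72 119/76 177/70 170/78 170/78 158/79 178/69 185/70 160/77 176/71 160/75 181/69 171/73 166/72 171/75
+y -40 27/73 27/71 24/71 15/68 33/66 10/71 98/70 163/75 168/79 165/71 178/68 163/77 163/75 174/75 167/75 160/77 170/71 167/73 171/74
+y 0 15/65 17/70 28/72 14/72 33/69 32/73 123/75 168/74 178/71 176/73 161/76 174/71 163/75 166/74 180/73 159/79 170/74 168/73 159/79
+y 40 26/165 25/159 20/160 25/160 30/162 6/161 110/150 170/136 168/136 166/137 159/142 166/137 169/137 165/135 165/139 163/138 163/140 166/137 167/138
-y -40 19/77 17/71 11/68 36/68 30/63 36/71 11/94 17/104 25/107 20/101 20/99 30/105 26/97 21/109 22/158 18/204 19/212 16/207 18/204
-y 0 19/153 29/151 21/155 18/149 27/153 24/145 19/206 18/219 17/211 22/211 19/213 17/217 16/214 16/207 18/210 18/211 17/215 18/209 20/211
-y 40 24/153 14/155 19/151 15/152 25/149 16/152 29/170 17/208 17/216 19/212 18/214 18/217 19/215 18/212 19/209 16/213 14/211 17/207 17/211
```

The cover lies within about 1–1.5 mm of the deck, and no white strip shows on the three visible sides. Now the yellow tub and lid.

Request:
servo_tool(
  rows=[
    [0, 0, -7.7, -22, -15, 4, 0],
    [0, 0, -7.7, -22, -15, 4, 0],
    [0, 0, -7.7, -22, -15, 4, 0],
    [0, 0, -7.7, -22, -15, 4, 0],
    [0, 0, -7.7, -22, -15, 4, 0],
    [0, 0, -7.7, -22, -15, 4, 0],
    [0, 0, -7.7, -22, -15, 4, 0],
    [0, 0, -7.7, -22, -15, 4, 0],
    [0, 0, -7.7, -22, -15, 4, 0],
    [0, 0, -7.7, -22, -15, 4, 0],
    [0, 0, -7.7, -22, -15, 0, 0],
    [0, 0, -8, -22, -18, 0, 0],
    [0, 0, 0, 0, 0, 0, 0],
    [0, 0, 0, 0, 0, 0, 0],
  ],
)

```text
clock: 44.5
eef_pos: [324.8, -250.5, 201.8]
eef_rot: [3.142, -0.0, 0.136]
wrist_force: [-0.1, 0.1, -0.4]
finger_gap: 94.1
finger_force: 0.0
```

```bash
python3 - <<'E'
from lib import *
c=cam("wrist");s=manip.read_state();print(s['eef_pos'],s['eef_rot'],c[2])
for z in(55,8):
    for b in blobs(c,"yellow",z,100): print(z,*b)
t=cam("top")
for b in blobs(t,"yellow",8,100): print("top",*b)
E
```

```text
[ 324.84162555 -250.42740524  201.76033569] [-3.14157063e+00 -1.49837744e-04  1.36246124e-01] [ 406.64846211 -240.54564537  380.7958633 ]
55 [278. 100.] [ 418.3 -264.9] [32.4 20.7] 78.8 276.5
55 [244.  85.] [ 426.8 -228.1] [34.8 29.6] 1.2 295.0
55 [266.  87.] [ 415.1 -248. ] [83.3 75.8] -86.5 965.5
8 [278. 100.] [ 419.9 -268.5] [37.1 23.7] 78.8 276.5
8 [244.  85.] [ 429.7 -226.3] [39.8 33.8] 1.2 295.0
8 [266.  87.] [ 416.3 -249.1] [95.3 86.8] -86.5 965.5
top [335. 243.] [ 403.9 -252.2] [101.3  88.9] 4.6 821.5
top [322. 169.] [ 600.1 -217.3] [95.7 80. ] 7.3 888.0
```

```bash
python3 - <<'E'
from lib import *
c=cam("wrist")
COL['yellow']=((18,120,40),(35,255,255))
m=cv2.morphologyEx(mask(c,"yellow"),cv2.MORPH_OPEN,np.ones((2,2)))
p=proj(c,[405,-250,55])[0];print(p)
ys,xs=np.nonzero(m);k=(abs(xs-p[0])<75)&(abs(ys-p[1])<75)
hull=cv2.convexHull(np.float32(np.c_[xs[k],ys[k]]))[:,0]
P=ray(c,hull,55)[:,:2].astype(np.float32);print(cv2.minAreaRect(P),xs[k].min(),xs[k].max(),ys[k].min(),ys[k].max())
cv2.imwrite("pics/w14.png",c[3][:,:,::-1])
E
```

```text
[262.90876702 111.46658882]
((402.5653381347656, -249.84536743164062), (99.66252136230469, 83.88204956054688), 3.5139212608337402) 222 306 61 161
```

Request:
servo_tool(
  rows=[
    [0, 0, 0, 40, 5, 0, 0],
    [0, 0, 0, 40, 5, 0, 0],
    [0, 0, 0, 40, 5, 0, 0],
    [0, 0, 0, 40, 5, 0, 0],
    [0, 0, 0, 40, 5, 0, 0],
    [0, 0, 0, 40, 6, 0, 0],
    [0, 0, 0, 0, 0, 0, 0],
    [0, 0, 0, 0, 0, 0, 0],
  ],
)

```text
clock: 45.65
eef_pos: [563.9, -219.7, 201.3]
eef_rot: [-3.141, 0.001, 0.135]
wrist_force: [-0.2, 0.4, 0.5]
finger_gap: 93.9
finger_force: 0.0
```

```bash
python3 - <<'E'
from lib import *
c=cam("wrist");s=manip.read_state();print(s['eef_pos'],s['eef_rot'])
COL['yellow']=((18,120,40),(35,255,255))
for b in blobs(c,"yellow",8,500): print(*b)
for b in blobs(c,"white",40,200): print("w",*b)
E
```

```text
[ 563.74878411 -219.94700387  201.73284707] [-3.14151062e+00  3.09387808e-04  1.33892736e-01]
[377. 380.] [ 254.4 -457. ] [462.1  27.2] -82.3 1753.5
[431. 325.] [ 363.  -521.4] [119.2  42.6] 25.6 841.0
[ 78. 325.] [290.   15.2] [118.5  42.4] -10.4 833.0
[259. 282.] [ 405.4 -252. ] [103.9  95.6] 3.5 2077.5
[257. 145.] [ 599.6 -219.8] [100.   83.9] 7.7 5012.5
w [ 73. 270.] [410.6   0.5] [34.5 20.9] -82.3 343.0
w [58. 50.] [679.7   6.1] [144.9  80.9] -79.8 9056.0
```

Lid at (599.6, −219.8, 7.7°), measured 100.0 × 83.9 mm as it should be.

Request:
servo_tool(
  rows=[
    [0, 0, 0, 35.8, 0, -20, 0],
    [0, 0, 0, 0, 0, -40, 0],
    [0, 0, 0, 0, 0, -40, 0],
    [0, 0, 0, 0, 0, -40, 0],
    [0, 0, 0, 0, 0, -25, 0],
    [0, 0, 0, 0, 0, -17, 0],
    [0, 0, 0, 0, 0, -5, 0],
    [0, 0, 0, 0, 0, 0, 0],
    [0, 0, 0, 0, 0, 0, 1],
    [0, 0, 0, 0, 0, 0, 1],
    [0, 0, 0, 0, 0, 0, 1],
    [0, 0, 0, 0, 0, 0, 1],
    [0, 0, 0, 0, 0, 0, 1],
    [0, 0, 0, 0, 0, 0, 1],
    [0, 0, 0, 0, 0, 0, 1],
    [0, 0, 0, 0, 0, 0, 1],
    [0, 0, 0, 0, 0, 0, 1],
    [0, 0, 0, 0, 0, 0, 1],
  ],
)

```text
clock: 47.95
eef_pos: [600.1, -220.0, 14.7]
eef_rot: [-3.141, 0.0, 0.134]
wrist_force: [0.4, 1.0, -0.2]
finger_gap: 15.7
finger_force: 40.0
```

Request:
servo_tool(
  rows=[
    [0, 0, 0, 0, 0, 5, 1],
    [0, 0, 0, 0, 0, 25, 1],
    [0, 0, 0, 0, 0, 35, 1],
    [0, 0, 0, 0, 0, 25, 1],
    [0, 0, -0.7, -33, -5, 0, 1],
    [0, 0, -0.7, -33, -5, 0, 1],
    [0, 0, -0.7, -33, -5, 0, 1],
    [0, 0, -0.7, -33, -5, 0, 1],
    [0, 0, -0.7, -33, -5, 0, 1],
    [0, 0, -0.7, -32, -4.8, 0, 1],
    [0, 0, 0, 0, 0, -15, 1],
    [0, 0, 0, 0, 0, 0, 1],
    [0, 0, 0, 0, 0, 0, 1],
  ],
)

```text
clock: 49.58
eef_pos: [403.7, -249.8, 89.8]
eef_rot: [-3.142, 0.0, 0.061]
wrist_force: [-0.6, 0.8, -1.1]
finger_gap: 15.7
finger_force: 40.0
```

```bash
python3 - <<'E'
from lib import *
c=cam("wrist");s=manip.read_state();print(s['eef_pos'],s['eef_rot'],s['finger_gap'],s['finger_force'])
yaw=s['eef_rot'][2];ex=np.array([np.cos(yaw),np.sin(yaw)]);ey=np.array([-ex[1],ex[0]])
g=cv2.cvtColor(c[3],cv2.COLOR_RGB2GRAY).astype(int);h=hsv(c);und=s['eef_pos'][2]-14.7
P=lambda x,y,z:proj(c,np.r_[s['eef_pos'][:2]+x*ex+y*ey,z])[0]
print("pred lid front corners",P(50,42,und+8).round(1),P(50,-42,und+8).round(1))
o=np.array([402.6,-249.8]);a=np.radians(3.5);u=np.array([np.cos(a),np.sin(a)]);w=np.array([-u[1],u[0]])
print("pred tub rim",[proj(c,np.r_[o+50*u+k*42*w,55])[0].round(1) for k in(1,-1)],"base",[proj(c,np.r_[o+50*u+k*42*w,0])[0].round(1) for k in(1,-1)])
for q in(220,240,280,290): print("col",q,[(r,g[r-1,q],g[r+1,q]) for r in range(125,175) if abs(g[r+1,q]-g[r-1,q])>22])
for r in(150,153,156,175,185): 
    k=np.flatnonzero((h[r,:,0]>17)&(h[r,:,0]<36)&(h[r,:,1]>120));k=k[(k>150)&(k<360)]; print("row",r,k[[0,-1]] if len(k) else None)
E
```

```text
[ 403.72453073 -249.79943459   89.86609448] [ 3.14152051e+00 -1.54062222e-04  6.09138818e-02] 15.585892870068651 39.99969184398651
pred lid front corners [187.2 161.3] [317.7 161.3]
pred tub rim [array([195.7, 156.2]), array([309.5, 156.2])] base [array([207.3, 146.8]), array([298.7, 146.8])]
col 220 [(154, np.int64(82), np.int64(111)), (155, np.int64(90), np.int64(126)), (159, np.int64(123), np.int64(90)), (161, np.int64(90), np.int64(118)), (162, np.int64(92), np.int64(122))]
col 240 [(154, np.int64(79), np.int64(117)), (155, np.int64(89), np.int64(123)), (159, np.int64(120), np.int64(88)), (162, np.int64(93), np.int64(127))]
col 280 [(130, np.int64(139), np.int64(88)), (131, np.int64(116), np.int64(78)), (154, np.int64(77), np.int64(112)), (155, np.int64(88), np.int64(123)), (159, np.int64(127), np.int64(89)), (162, np.int64(98), np.int64(126))]
col 290 [(138, np.int64(140), np.int64(111)), (139, np.int64(133), np.int64(81)), (140, np.int64(111), np.int64(78)), (154, np.int64(77), np.int64(111)), (155, np.int64(90), np.int64(126)), (159, np.int64(123), np.int64(90)), (161, np.int64(90), np.int64(114)), (162, np.int64(93), np.int64(125))]
row 150 [202 301]
row 153 [198 305]
row 156 [195 307]
row 175 [191 318]
row 185 [192 318]
```

```bash
python3 - <<'E'
from lib import *
c=cam("wrist");s=manip.read_state();yaw=s['eef_rot'][2];ex=np.array([np.cos(yaw),np.sin(yaw)]);ey=np.array([-ex[1],ex[0]])
h=hsv(c).astype(int);z=s['eef_pos'][2]-14.7+8
def tool(u,v,z): 
    d=ray(c,(u,v),z)[0,:2]-s['eef_pos'][:2]; return round(float(d@ex),1),round(float(d@ey),1)
for r in(165,170,180,190,200): 
    k=np.flatnonzero((h[r,:,0]>17)&(h[r,:,0]<36)&(h[r,:,1]>120));k=k[(k>150)&(k<360)];print("lid",r,k[0],k[-1],tool(k[0]-.5,r,z),tool(k[-1]+.5,r,z))
for r in(155,156,157,158):
    k=np.flatnonzero((h[r,:,0]>17)&(h[r,:,0]<36)&(h[r,:,1]>120));k=k[(k>150)&(k<360)];print("rim",r,k[0],k[-1],tool(k[0]-.5,r,55),tool(k[-1]+.5,r,55))
print([(u,*h[170,u]) for u in range(184,196)],[(u,*h[170,u]) for u in range(313,324)])
E
```

```text
lid 165 190 319 (47.7, 40.7) (47.7, -43.4)
lid 170 191 319 (44.4, 40.2) (44.4, -43.6)
lid 180 191 318 (37.7, 40.6) (37.7, -43.3)
lid 190 192 317 (30.9, 40.4) (30.9, -43.1)
lid 200 192 317 (24.0, 40.8) (24.0, -43.5)
rim 155 195 307 (49.8, 42.9) (49.9, -40.4)
rim 156 195 307 (49.1, 42.9) (49.1, -40.5)
rim 157 195 307 (48.4, 43.0) (48.4, -40.5)
rim 158 195 307 (47.6, 43.0) (47.6, -40.5)
[(184, np.int64(103), np.int64(173), np.int64(118)), (185, np.int64(102), np.int64(156), np.int64(119)), (186, np.int64(103), np.int64(181), np.int64(114)), (187, np.int64(101), np.int64(167), np.int64(110)), (188, np.int64(104), np.int64(171), np.int64(118)), (189, np.int64(104), np.int64(126), np.int64(111)), (190, np.int64(26), np.int64(115), np.int64(115)), (191, np.int64(24), np.int64(255), np.int64(158)), (192, np.int64(23), np.int64(255), np.int64(165)), (193, np.int64(23), np.int64(255), np.int64(164)), (194, np.int64(23), np.int64(255), np.int64(161)), (195, np.int64(24), np.int64(255), np.int64(164))] [(313, np.int64(30), np.int64(255), np.int64(239)), (314, np.int64(30), np.int64(255), np.int64(236)), (315, np.int64(30), np.int64(255), np.int64(233)), (316, np.int64(30), np.int64(255), np.int64(236)), (317, np.int64(30), np.int64(255), np.int64(238)), (318, np.int64(30), np.int64(255), np.int64(237)), (319, np.int64(33), np.int64(166), np.int64(192)), (320, np.int64(91), np.int64(79), np.int64(106)), (321, np.int64(104), np.int64(184), np.int64(122)), (322, np.int64(105), np.int64(166), np.int64(118)), (323, np.int64(102), np.int64(173), np.int64(115))]
```

Request:
servo_tool(
  rows=[
    [0, 0, 0, 0.2, 2.2, -8, 1],
    [0, 0, 0, 0, 0, -7, 1],
    [0, 0, 0, 0, 0, -3, 1],
    [0, 0, 0, 0, 0, -1.5, 1],
    [0, 0, 0, 0, 0, -1, 1],
    [0, 0, 0, 0, 0, 0, 1],
    [0, 0, 0, 0, 0, 0, 1],
  ],
)

```text
clock: 50.55
eef_pos: [403.3, -247.7, 69.7]
eef_rot: [3.141, -0.0, 0.06]
wrist_force: [-3.2, 2.0, 6.1]
finger_gap: 15.4
finger_force: 40.0
```

Request:
servo_tool(
  rows=[
    [0, 0, 0, 0, 0, 0, 0],
    [0, 0, 0, 0, 0, 0, 0],
    [0, 0, 0, 0, 0, 0, 0],
    [0, 0, 0, 0, 0, 0, 0],
    [0, 0, 0, 0, 0, 0, 0],
    [0, 0, 0, 0, 0, 0, 0],
    [0, 0, 0, 0, 0, 30, 0],
    [0, 0, 0, 0, 0, 50, 0],
    [0, 0, 0, -35, 0, 50, 0],
    [0, 0, 0, -40, -2, 0, 0],
    [0, 0, 0, 0, 0, 0, 0],
    [0, 0, 0, 0, 0, 0, 0],
  ],
)

```text
clock: 52.05
eef_pos: [328.6, -249.8, 199.3]
eef_rot: [3.142, -0.0, 0.06]
wrist_force: [0.6, -0.9, -0.1]
finger_gap: 93.9
finger_force: 0.0
```

```bash
python3 - <<'E'
from lib import *
COL['yellow']=((18,120,40),(35,255,255))
c=cam("wrist");s=manip.read_state();print(s['eef_pos'],s['eef_rot'])
for b in blobs(c,"yellow",63,1500): print("w63",*b)
t=cam("top")
COL['grey']=((0,0,70),(180,60,165));COL['yellow']=((24,150,80),(33,255,255))
for col,z in(("yellow",63),("green",63),("orange",22),("grey",53),("brown",14)):
    for b in blobs(t,col,z,12): 
        if b[4]<3000: print("top",col,*b)
d=cam("side")
for b in blobs(d,"brown",14,12): print("side",*b)
E
```

```text
[ 328.76228827 -249.6671951   199.049982  ] [-3.14128254e+00  1.80865973e-04  6.04022011e-02]
w63 [376. 380.] [  65.5 -430.7] [389.6  23. ] -86.6 1677.0
w63 [257. 114.] [ 403.2 -249.1] [98.1 83.7] 3.4 7646.5
top yellow [335. 239.] [ 403.7 -243.8] [97.4 86.8] 5.1 1101.0
top green [108. 221.] [437.6 361.9] [98.7 87.5] 8.3 1127.5
top green [226.  74.] [849.9  59. ] [14.3 13.8] 1.7 19.0
top orange [ 26. 254.] [341.1 613.4] [194.1 121.9] 0.0 860.0
top orange [100. 171.] [577.2 405.6] [115.2  55. ] -4.7 736.5
top grey [401. 323.] [ 188.7 -419.4] [188.5   6.1] -36.9 12.5
top grey [351. 295.] [ 256.6 -292.1] [34.4 25.1] -32.2 18.5
top grey [231. 241.] [388.7  29.3] [93.9 39.9] -88.6 216.0
top grey [338. 240.] [ 403.9 -252.6] [56.5 16.8] 4.1 95.5
top grey [ 18. 251.] [341.8 606.8] [151.9  85.9] 4.4 640.0
top grey [107. 221.] [440.4 370.3] [59.4  8.1] 3.4 34.5
top grey [503. 163.] [ 621.2 -702.7] [54.5 35.4] 51.0 154.5
top grey [  2. 142.] [645.9 665.4] [64.3 19.2] 4.8 84.0
top grey [507. 139.] [ 687.3 -717.5] [61.2 25. ] 3.6 132.5
top grey [485. 168.] [ 618.3 -661.5] [204.2 112.6] 6.0 1776.5

[... 407 characters left out ...]
 -85.8 15.5
top brown [ 27. 254.] [341.6 612.4] [199.4 128.3] 1.4 1217.5
top brown [100. 171.] [578.3 407.5] [120.3  62.5] -4.7 869.0
top brown [217. 148.] [652.6  83.7] [17.3 14.1] 1.9 25.5
top brown [231. 146.] [659.4  41.5] [17.3 14.1] 1.7 24.5
top brown [371. 134.] [ 703.4 -352.9] [50. 24.] 42.6 53.0
side [224. 368.] [577.  403.2] [116.2  65.2] -3.2 1160.5
side [214. 237.] [652.4  80.1] [22.2 12.9] 4.4 28.5
side [214. 226.] [658.5  45.4] [23.9 22.1] -80.5 54.5
side [321. 207.] [396.9 -44.9] [69.7 17.9] -83.3 112.5
side [220. 125.] [ 713.4 -386.8] [58.3 54.4] 16.7 120.0
side [454.  32.] [ -131. -1152.] [627.4 220.1] 70.5 2341.0
side [230.  29.] [  797.1 -1096.6] [633.2 510.6] -86.7 5753.5
```

Request:
servo_tool(
  rows=[
    [0, 0, 0, 10, 37, 0, 0],
    [0, 0, 0, 10, 37, 0, 0],
    [0, 0, 0, 10, 37, 0, 0],
    [0, 0, 0, 10, 37, 0, 0],
    [0, 0, 0, 10, 36, 0, 0],
    [0, 0, 0, 10, 36, 0, 0],
    [0, 0, 0, 0, 36, 0, 0],
    [0, 0, 0, 0, 0, 0, 0],
    [0, 0, 0, 0, 0, 0, 0],
  ],
)

```text
clock: 53.32
eef_pos: [388.4, 6.1, 199.1]
eef_rot: [3.142, 0.001, 0.061]
wrist_force: [-0.7, -0.7, -0.1]
finger_gap: 94.3
finger_force: 0.0
```

```bash
python3 - <<'E'
from lib import *
c=cam("wrist");s=manip.read_state();print(s['eef_pos'],c[2])
h=hsv(c).astype(int)
cv2.imwrite("pics/fin.png",c[3][:,:,::-1])
o=np.array([573.4,6.6]);a=np.radians(100.3);u=np.array([np.cos(a),np.sin(a)]);w=np.array([-u[1],u[0]])
for k in(-60,-30,30,60):
    A=proj(c,np.r_[o+k*u+55*w,53])[0];B=proj(c,np.r_[o+k*u+85*w,53])[0]
    pr=[]
    for d in np.arange(55,85,1.):
        p=proj(c,np.r_[o+k*u+d*w,53])[0].round().astype(int); pr.append(f"{h[p[1],p[0]][1]}/{h[p[1],p[0]][2]}")
    print(k," ".join(pr)," | cover bottom edge, deck base seen at d=",[round(float((ray(c,proj(c,np.r_[o+k*u+65*w,z])[0],53)[0,:2]-o)@w),1) for z in(45,0)])
for sx in(80,-80):
  for y in(30,50):
    pr=[]
    for d in range(-6,12):
        p=proj(c,np.r_[o+(sx+np.sign(sx)*d)*u+y*w,53])[0].round().astype(int)
        pr.append(f"{h[p[1],p[0]][1]}/{h[p[1],p[0]][2]}" if 0<=p[1]<384 and 0<=p[0]<512 else "-")
    print("end",sx,y," ".join(pr))
E
```

```text
[388.41109724   5.84050999 199.12295006] [471.04223042   9.94683275 377.9620536 ]
-60 25/153 20/151 18/152 25/150 27/153 25/155 19/148 23/153 26/149 20/150 26/118 34/60 65/39 8/34 132/87 166/169 164/210 163/211 164/209 165/210 165/205 168/205 161/209 166/208 160/206 167/208 157/208 163/208 165/205 164/207  | cover bottom edge, deck base seen at d= [65.8, 69.9]
-30 28/157 24/157 24/157 23/155 24/160 25/161 24/157 21/167 26/166 24/159 29/116 19/54 28/36 38/47 145/111 167/179 162/202 167/212 164/209 158/212 167/208 158/207 162/209 165/205 167/205 165/210 163/210 165/207 166/208 167/208  | cover bottom edge, deck base seen at d= [65.8, 69.9]
30 17/166 20/169 17/166 23/170 20/163 17/167 18/167 21/170 22/163 21/167 23/144 24/85 40/38 34/37 130/90 159/212 164/207 165/207 165/207 163/210 163/208 165/209 163/208 168/207 166/206 165/209 167/209 162/209 163/205 168/210  | cover bottom edge, deck base seen at d= [65.8, 69.9]
60 22/163 16/161 20/162 20/162 23/167 24/167 19/162 19/161 18/166 24/161 19/124 12/63 51/35 35/22 64/12 17/30 57/27 59/26 71/25 51/30 97/21 55/14 44/29 49/21 109/21 43/24 57/18 27/19 49/26 53/24  | cover bottom edge, deck base seen at d= [65.8, 69.9]
end 80 30 21/155 22/153 25/151 22/153 28/155 21/157 9/149 70/174 152/206 170/205 168/206 166/207 164/202 162/205 160/210 169/202 158/203 163/205
end 80 50 17/163 26/165 22/164 25/154 22/160 29/161 14/159 124/196 167/209 164/205 163/208 165/209 159/208 174/202 167/206 159/208 160/211 168/206
end -80 30 21/143 24/146 27/144 30/146 19/148 132/193 168/207 165/202 161/204 172/202 165/203 162/205 163/203 167/201 165/203 167/200 163/204 168/204
end -80 50 19/146 21/145 27/144 24/151 21/146 68/164 147/201 161/207 165/202 164/202 168/206 164/208 167/202 169/204 163/207 165/203 162/205 164/204
```

The cover's near edge matches the deck face to within 1 mm, and its ends to within about 1 mm. Lids, scraper and chips are all in place, so I hand in.

```bash
python3 -c "
from cell import manip
print(manip.sign_off())"
```

```text
the job is handed in; nothing more can be done
None
```

Job handed in at about 53 s, with no verdict returned: both chips are in the trough, the scraper is upright on its mat, the cover is flush on the deck (re-laid after it was knocked aside), the green and yellow lids are on their tubs, and no red lid was out.

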